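Jack the support leg of the microscope stand down onto its foot plate

ROBOT

A 7-joint arm with a two-finger parallel gripper is mounted at the origin on the work surface. World frame = base frame: x ahead of the robot, y to its left, z up, the work surface at z = 0. Lengths are in m, angles in rad, forces in N, time in s.
With the tool pointing down it reaches from about 0.4 to 0.9 m from the base axis. Payload 5.5 kg.
Tool frame: the origin (TCP) lies midway between the tips of the shut fingers; the grasp point (between the pads) lies 19 mm behind it; y points along the fingers, x is the direction in which the jaws open and shut, and the axes are right-handed (so a half turn about y gives the same grasp; the last joint's range is limited). The gripper opens to 85 mm and grips with 20 to 120 N. Pads are 22 mm wide; open, the fingers measure 114 mm over their backs; the gripper's body (76 mm by 85 mm) begins 54 mm behind the grasp point. The pads swing forward as they close: fully open they stand 13 mm farther back than shut.
Start: joints at [1.438, 0.501, -0.427, 1.55, 0.221, 1.138, -0.21], TCP at [0.251, -0.6, 0.199] pointing down, gripper open.
Joint ranges: [-2.88, 2.88], [-0.31, 2.03], [-1.54, 1.56], [0.2, 2.42], [-1.41, 4.55], [0.19, 2.02], [-2.57, 2.57]. Speed limits (rad/s): [2.57, 2.57, 3.14, 3.14, 3.14, 3.14, 3.14].

INTERFACE

Orientations are given as a rotation vector (axis times angle).
In Python, from rig import arm gives the robot as it stands.
- The arm moves only by the tool apply_moves, never from a script. Its argument "rows" is a list of rows, each an object with "slide": the shift along the tool's x, y, z in m, a list of three; "turn": the turn, a rotation vector about the tool's x, y, z in degrees, a list of three; "hand": the opening, from -1 (shut) to 1 (fully open). In form: [{"slide": [dx, dy, dz], "turn": [wx, wy, wz], "hand": hand}, ...]. A call has exactly 8 rows; each row shifts and turns the pose as measured when the row begins, along the tool's axes as they then stand; what a row does not reach is not made up. A row lasts 1/10 s, in which the tool goes at most 50 mm and 8.59 degrees, less where a joint would pass 70% of its speed; a pose out of reach is approached as far as the arm can. A call with a gripper value outside its range is refused whole. The fingers move at their own pace and stop on an object; "force" is the grip in N (left out, the last holds). Time passes only in rows, so rows that do not move let the fingers close, or fill a call up. It gives the time, the measured TCP pose, the force and the opening at its end, in the units of the state.
- arm.observe(): the state, without advancing time (a new reading comes with each control period).
- arm.camera(name): name is "scene" or "top" or "wrist"; returns a dict with "img" (420x560x3 uint8, blue, green, red), "fx", "fy", "cx", "cy" (pixels), "k1" (the pictures are not rectified: a ray, as slopes to the right and down, at radius r is drawn at 1 + k1 r^2 times it, then the intrinsics apply), "cam_to_world" (4x4, takes a point from camera to world coordinates); the wrist camera has in their place "mount" (4x4, takes a point from camera to tool coordinates, whose origin is the TCP and whose axes are the tool frame's). Camera axes: x right, y down, z forward; pixel columns grow to the right and rows downward; lengths in m; the calibration is good to about 2 mm. A picture is of the moment at which its call begins: read the wrist's pose just before it. There is no depth.
- arm.finish_job(): hands the job in, once; it reports no verdict.
Trained networks look in the newest picture that a camera, given by its name, has taken for a name from the list of things; names that differ only in an ending like _2 or _b are one class to them, and where a whole thing is asked for, a point or a joint stands for the part that bears it (a point fixed in the world has none). Each returns a list of dicts, best first, with "confidence" (0 to 1); they miss things now and then, are a little off and sometimes report something else, mostly with a low value. They report only what shows in the picture. A call takes as long as a camera call. They do not tell look-alikes from the thing itself.
- arm.find_in(camera, label): "position" ([x, y, z] in m, in world coordinates, good to about 4 mm: the middle of the surface that is visible of it).
- arm.silhouettes(camera, label): "mask" (420x560 bool, what is visible of it).
The state is a dict: "t": time; "joint_pos": joint angles; "qvel": joint speeds; "joint_torque": joint torques, N m; "ee_pos": TCP position; "tool_rot": TCP orientation; "force": force on the tool from outside, world axes, zero at the start; "torque": the same for the moment, N m; "width": finger opening in m.
Only numpy, scipy, OpenCV 4.12 (cv2) and the standard library are available. Lean on these libraries where they do the work, as an engineer would, in place of code of your own. Each camera call takes 0.05 s, during which the arm holds its last target.

TASK

The microscope stand's overhanging beam is shaky because its support leg hangs free. Slide the aluminium foot plate along the bench until the middle of its square pad is centred under the leg, then turn the crank on top clockwise (seen from above) until you feel the foot meet the plate and the crank load clearly rise; snug it up just firm, to about 55 N on the plate, never past 100 N, let go and leave it bearing so. Do not lift the plate off the bench or shift the other things on it.

Things in the scene. Friction and masses are not known exactly. Their poses are not given: they have to be found in the camera images.
- leg_axis (a point): Point on the support leg's vertical axis, 20 mm above the bench (level with the top of a pad under it), fixed to the stand. Its y axis points along the beam, away from the column. The leg ends in a round rubber-soled foot 52 mm across; its sole starts somewhere 34 to 45 mm above the bench, a height that is not measured. A spring in the foot gives 24 N per mm once it bears.
- stand: The fixed microscope stand; origin on the bench under the leg axis. The beam, 45 mm wide and 105 to 145 mm above the bench, runs to its -y; column, microscope head (up to 340 mm high) and base (160 mm wide along x) stand 220 to 480 mm from the leg on that side. A gear case 64 x 64 mm, 85 to 150 mm above the bench, tops the leg; nothing else stands on its +y side.
- crank_axis (a point): Point on the crank's vertical axis, 175 mm above the bench, straight above the leg. Hub (34 mm across) and arm (18 mm wide) reach 170 mm above the bench. Clockwise from above lowers the leg 1.9 mm per radian (12 mm a turn), at most 18 rad; the leg turns with it. It stays where it is left.
- crank_handle (a point): Centre of the crank's upright round handle: 22 mm diameter, 50 mm tall (172 to 222 mm above the bench), spinning freely on its pin, 50 mm from the crank axis. Starts within 1.9 rad of the column's side. The push along its path is about 1.2 N running free; once the foot bears it rises by some 0.2 N per N on the foot, so about 12 N at 55 N, felt while or just after turning slowly (a quick stop reads less).
- pad_centre (a point): Centre of the top of the foot plate's square pad (80 x 80 mm, 20 mm thick, aluminium, the plate about 0.45 kg, lying flat on the bench). Plate axes: its y axis points from the pad along a strip 34 mm wide and 12 mm thick to the upright tab.
- tab (a point): Centre of the foot plate's upright tab, by which it is held: 12 mm thick along the plate's x axis, 36 mm wide along its y axis, reaching from 10 to 66 mm above the bench; this point is 44 mm above the bench and 140 mm from the pad centre along the plate's y axis.
- jar_a: Bystander, to be left alone: lidded glass jar, 68 mm across, 100 mm tall; origin at its underside.
- jar_b: Bystander, to be left alone: lidded glass jar, 60 mm across, 85 mm tall; origin at its underside.
- beaker: Bystander, to be left alone: open glass beaker, 72 mm across, 90 mm tall; origin at its underside.
- bottle: Bystander, to be left alone: amber bottle, 60 mm across, 150 mm tall; origin at its underside.
- driver: Bystander, to be left alone: black-handled screwdriver lying flat; origin at its underside.
- dish: Bystander, to be left alone: shallow glass dish, 90 mm across, 16 mm tall; origin at its underside.
Mind the look-alikes: they are no part of the job. What is meant by the part that bears pad_centre is not yellow, and is the larger of those in its own colour.

How it is judged:
On the way, in this order (a step that is already met when the one before it is completed fails the run):
1. the pad is centred under the leg, flat on the bench (horizontal distance between pad_centre and leg_axis below 0.012 m and angle between pad_centre's own z axis and vertical below 0.04 rad and height (world z) of pad_centre below 0.024 m and contact force between foot and plate below 1 N), for 0.2 s.
2. the foot bears on the pad with the right load (horizontal distance between pad_centre and leg_axis below 0.012 m and contact force between foot and plate between 30 and 80 N), for 0.2 s.
At the end, for the whole second after the job is handed in: The foot plate lies flat and still on the bench, the middle of its pad within 12 mm of the leg's axis, and the foot presses on it with 30 to 80 N (all of step 2 and angle between pad_centre's own z axis and vertical below 0.04 rad and height (world z) of pad_centre below 0.024 m and linear speed of plate below 0.01 m/s); the robot touches nothing.
It fails at once if the foot is jacked onto the plate with more than 100 N (contact force between foot and plate above 100 N).
It fails at once if the plate is lifted off the bench (height (world z) of pad_centre above 0.035 m).
It fails at once if a bystander is shifted by more than 30 mm (distance of any of jar_a, jar_b, beaker, bottle, driver, dish from where it was at the start of the episode above 0.03 m).
It also fails if it takes over 72 s, if anything falls off the work surface, if the arm or the gripper's body presses on something with over 40 N, if the wrist force passes 120 N, or if a joint passes its speed limit or range.

## Working session

There is one attempt and no reset: what is moved stays moved. The work goes in short steps, Python scripts to look and compute and a tool call to move; the robot and the scene stay as the last step left them, time stands still between calls to the robot, and variables do not carry over. Pictures are saved under pics/ and viewed, and the job is handed in when it is done.

Besides the shell and the picture viewer there is one more tool, called in YAML: its name, and indented under it one key for each argument. apply_moves: Moves the arm, as the interface text tells. Its arguments: {"type":"object","properties":{"rows":{"type":"array","items":{"type":"object","properties":{"slide":{"type":"array","items":{"type":"number"}},"turn":{"type":"array","items":{"type":"number"}},"hand":{"type":"number"}}}},"force":{"type":"number"}},"required":["rows"]}

```bash
ls; mkdir -p pics; cat > h.py <<'E'
from rig import arm
import numpy as np, cv2
from scipy.spatial.transform import Rotation as R
def st():
    s=arm.observe(); print('t',round(s['t'],2),'p',np.round(s['ee_pos'],4),'rv',np.round(s['tool_rot'],3),'F',np.round(s['force'],2),'T',np.round(s['torque'],2),'w',round(s['width'],4)); return s
E
python3 - <<'E'
from h import *
s=st(); print(np.round(R.from_rotvec(s['tool_rot']).as_matrix(),3))
for n in ['scene','top']:
    c=arm.camera(n); cv2.imwrite(f'pics/{n}0.png',c['img']); print(n,c['fx'],c['cx'],c['cy'],c['k1'],np.round(c['cam_to_world'],3).tolist())
    for l in ['pad_centre','tab','crank_handle','crank_axis','leg_axis','stand','jar_a','beaker','bottle','driver','dish']:
        try: print(l,[(np.round(d['position'],3).tolist(),round(d['confidence'],2)) for d in arm.find_in(n,l)])
        except Exception as e: print(l,e)
E
```

```text
pics
t 0.0 p [ 0.2502 -0.5991  0.1983] rv [-1.37   0.914 -0.911] F [-0.64  0.66  0.39] T [ 0.01  0.01 -0.03] w 0.0855
[[ 0.386 -0.001  0.923]
 [-0.923  0.002  0.386]
 [-0.002 -1.     0.   ]]
scene 380.10264900385596 285.20342784362975 209.15971219359173 -0.015181535598870451 [[-0.385, 0.555, -0.738, 1.087], [0.923, 0.225, -0.312, 0.43], [-0.007, -0.801, -0.599, 0.594], [0.0, 0.0, 0.0, 1.0]]
pad_centre [([0.39, -0.1, 0.019], 0.92), ([0.497, 0.173, 0.017], 0.56), ([0.332, 0.123, 0.009], 0.56)]
tab [([0.388, -0.102, 0.021], 0.8), ([0.33, 0.123, 0.012], 0.76), ([0.499, 0.172, 0.02], 0.6)]
crank_handle [([0.523, -0.083, 0.203], 0.78), ([0.719, 0.149, 0.058], 0.41), ([0.59, -0.331, 0.144], 0.28), ([0.531, 0.458, 0.071], 0.27)]
crank_axis [([0.589, -0.329, 0.144], 0.61)]
leg_axis [([0.591, -0.328, 0.146], 0.58), ([0.528, -0.081, 0.201], 0.58)]
stand [([0.593, -0.325, 0.144], 0.8)]
jar_a [([0.592, -0.325, 0.146], 0.73), ([0.717, 0.147, 0.06], 0.69), ([0.529, 0.458, 0.072], 0.56)]
beaker [([0.695, 0.298, 0.064], 0.97)]
bottle [([0.671, 0.484, 0.089], 0.56)]
driver [([0.763, -0.037, 0.017], 0.
[... 286 characters left out ...]
19, 0.116, 0.015], 0.86), ([0.374, -0.112, 0.02], 0.86), ([0.493, 0.159, 0.02], 0.85)]
tab [([0.493, 0.16, 0.019], 0.83), ([0.371, -0.112, 0.024], 0.71), ([0.322, 0.118, 0.016], 0.62)]
crank_handle [([0.515, -0.084, 0.218], 0.45)]
crank_axis [([0.563, -0.338, 0.143], 0.67)]
leg_axis [([0.566, -0.34, 0.145], 0.77), ([0.645, 0.467, 0.103], 0.74)]
stand [([0.564, -0.338, 0.144], 0.81)]
jar_a [([0.693, 0.135, 0.086], 0.76), ([0.501, 0.449, 0.097], 0.7), ([0.566, -0.341, 0.145], 0.65)]
beaker [([0.698, 0.304, 0.043], 0.6), ([0.504, 0.447, 0.098], 0.39)]
bottle [([0.646, 0.468, 0.105], 0.65), ([0.697, 0.302, 0.047], 0.64)]
driver [([0.751, -0.038, 0.023], 0.57)]
dish [([0.37, 0.412, 0.012], 0.72)]
```

View pics/scene0.png

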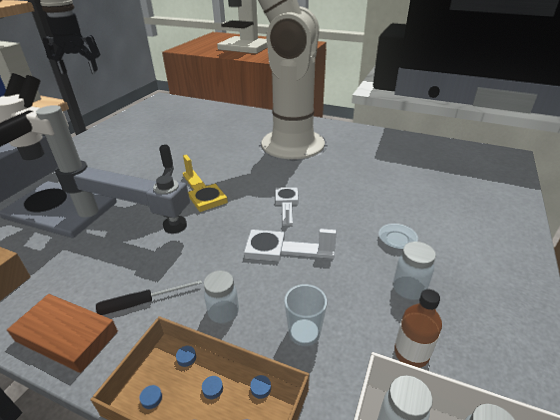

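View pics/top0.png

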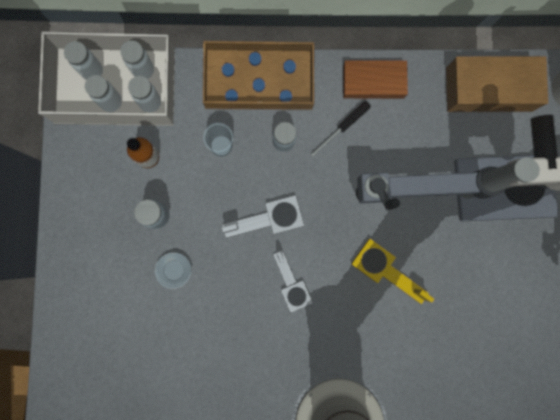

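```bash
python3 - <<'E'
import cv2,numpy as np
a=cv2.imread('pics/top0.png');b=cv2.imread('pics/scene0.png')
c=cv2.resize(a[150:320,210:410],None,fx=4,fy=4,interpolation=cv2.INTER_CUBIC)[:600]
cv2.imwrite('pics/c1.png',cv2.resize(a[185:320,215:315],None,fx=4.4,fy=4.4,interpolation=2))
cv2.imwrite('pics/c2.png',cv2.resize(a[155:225,350:460],None,fx=7,fy=7,interpolation=2))
cv2.imwrite('pics/c3.png',cv2.resize(b[135:270,100:350],None,fx=3.2,fy=3.2,interpolation=2))
E
```

```text
(no output)
```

View pics/c1.png

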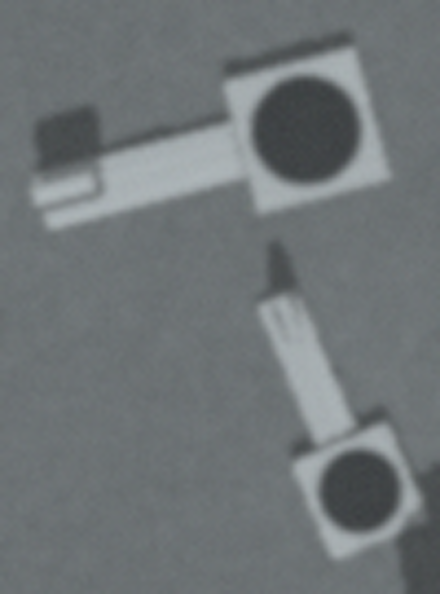

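View pics/c2.png

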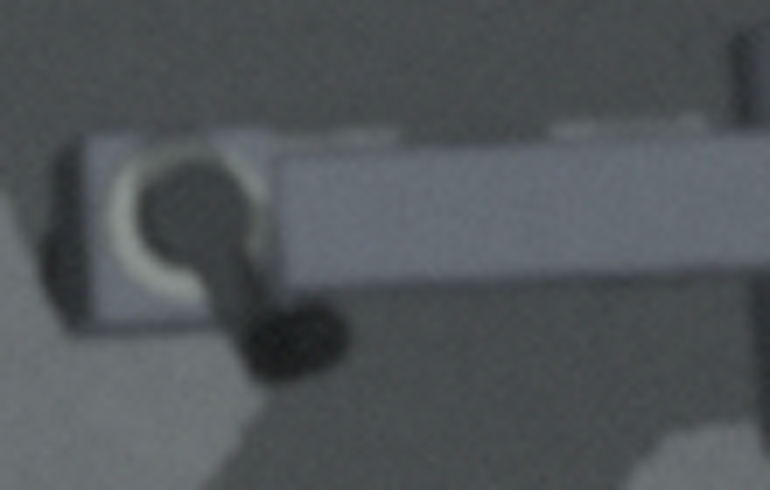

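View pics/c3.png

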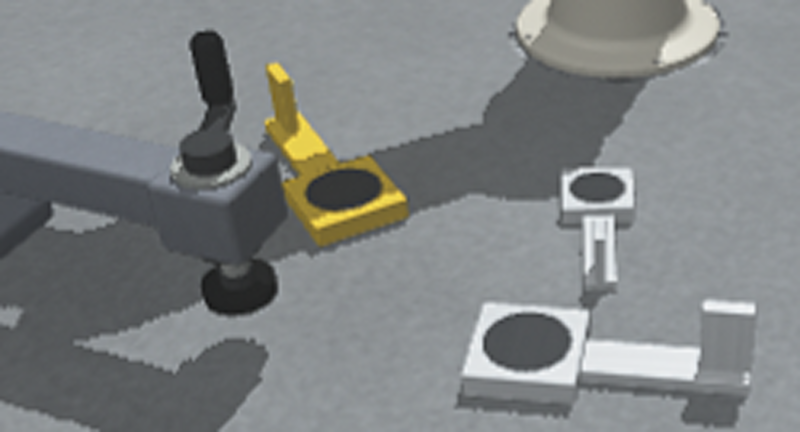

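```bash
cat >> h.py <<'E'
CAL={}
def ray(c,uv,M=None):
    M=c['cam_to_world'] if M is None else M
    K=np.array([[c['fx'],0,c['cx']],[0,c['fy'],c['cy']],[0,0,1.]])
    x=cv2.undistortPoints(np.array([[uv]],float),K,np.array([c['k1'],0,0,0,0.]))[0,0]
    return np.array(M)[:3,3],np.array(M)[:3,:3]@np.array([x[0],x[1],1])
def atz(c,uv,z,M=None):
    o,d=ray(c,uv,M); return (o+d*(z-o[2])/d[2])
def proj(c,p,M=None):
    M=np.array(c['cam_to_world'] if M is None else M)
    q=M[:3,:3].T@(np.asarray(p)-M[:3,3]); x=q[:2]/q[2]; r=x@x; x=x*(1+c['k1']*r)
    return np.array([x[0]*c['fx']+c['cx'],x[1]*c['fy']+c['cy']])
def tri(c1,u1,c2,u2):
    o1,d1=ray(c1,u1);o2,d2=ray(c2,u2)
    A=np.stack([d1,-d2],1);s=np.linalg.lstsq(A,o2-o1,rcond=None)[0]
    a=o1+s[0]*d1;b=o2+s[1]*d2; return (a+b)/2,np.linalg.norm(a-b)
E
python3 - <<'E'
from h import *
T=arm.camera('top');S=arm.camera('scene')
print('disc',atz(T,(284.5,214.5),.02),atz(S,(264.7,241.6),.02),tri(T,(284.5,214.5),S,(264.7,241.6)))
print('hub',atz(T,(377.6,185.3),.17),atz(S,(165.3,180.3),.17),tri(T,(377.6,185.3),S,(165.3,180.3)))
print('foot S',atz(S,(174.7,226),.039))
print('handle top',atz(T,(396.5,202),.222),atz(S,(164.7,146.5),.222),'bot',atz(T,(387.5,206.5),.172))
print('tab', atz(T,((67-0)/4.4+215,184/4.4+185),.066))
# pad corners top
for u in [(225,80),(352,45),(390,178),(260,213)]: print(atz(T,(u[0]/4.4+215,u[1]/4.4+185),.02))
# strip end lower corner
for u in [(48,230),(32,182)]: print('end',atz(T,(u[0]/4.4+215,u[1]/4.4+185),.012))
# gearcase corners, z .15
for u in [(85,135),(92,325)]: print('case',atz(T,(u[0]/7+350,u[1]/7+155),.15))
for u in [(290,165),(770,135),(290,285),(770,265)]: print('beam',atz(T,(u[0]/7+350,u[1]/7+155),.145))
for l in ['pad_centre','tab','stand']:
  for n in ['top','scene']:
    for i,d in enumerate(arm.silhouettes(n,l)):
        m=d['mask']; ys,xs=np.nonzero(m); print(l,n,round(d['confidence'],2),len(xs),xs.mean(),ys.mean(),xs.min(),xs.max(),ys.min(),ys.max())
E
```

```text
disc [0.50782348 0.13171585 0.02      ] [0.51060684 0.1353555  0.02      ] (array([0.50766797, 0.1325896 , 0.01672787]), np.float64(0.0022590980329977774))
hub [ 0.56049671 -0.06667592  0.17      ] [ 0.56585933 -0.06105376  0.17      ] (array([ 0.56068056, -0.06702738,  0.16566068]), np.float64(0.001675367913125075))
foot S [ 0.55934457 -0.0706912   0.039     ]
handle top [ 0.51744253 -0.09257032  0.222     ] [ 0.52037424 -0.08438844  0.222     ] bot [ 0.51322262 -0.08701105  0.172     ]
tab [0.47329821 0.26462299 0.066     ]
[0.53617589 0.17799837 0.02      ]
[0.55681526 0.10521062 0.02      ]
[0.48050535 0.08367214 0.02      ]
[0.46019711 0.1577606  0.02      ]
end [0.45036006 0.27849662 0.012     ]
end [0.47772863 0.28799606 0.012     ]
case [ 0.58850605 -0.03719443  0.15      ]
case [ 0.52673594 -0.03847651  0.15      ]
beam [ 0.5799033  -0.10453063  0.145     ]
beam [ 0.59047414 -0.2595475   0.145     ]
beam [ 0.54069577 -0.10367997  0.145     ]
beam [ 0.54802677 -0.25803607  0.145     ]
pad_centre top 0.84 1670 268.951497005988 218.33592814371258 222 303 196 237
pad_centre top 
[... 486 characters left out ...]
22222222225 270.3522222222222 351 433 239 303
tab top 0.82 1012 291.80830039525694 285.7786561264822 274 311 252 311
tab top 0.62 1631 269.8828939301042 218.35070508890252 223 303 197 236
tab scene 0.83 1064 202.1203007518797 189.72462406015038 183 227 155 211
tab scene 0.76 572 286.7744755244755 202.7972027972028 276 298 188 225
tab scene 0.56 2062 288.22017458777884 246.0266731328807 244 336 229 261
stand top 0.67 9490 488.44446786090623 181.67639620653318 357 559 114 221
stand top 0.36 727 142.36863823933976 152.23521320495186 128 158 137 168
stand scene 0.87 11341 68.77330041442553 170.78917203068514 0 189 75 237
stand scene 0.47 2005 287.26234413965085 245.88029925187033 244 336 230 261
```

Three look-alike plates in the top picture: yellow at (374,260), small silver at (296,296) and large silver at (284,214). The large silver one is the target: it isn't yellow, it's the larger of the two silver ones, and the crop confirms it. Its tab is near (0.472, 0.267) and the leg axis near (0.561, -0.067).

```bash
cat >> h.py <<'E'
def plan(target, yaw=None, n=8, s=None):
    """yaw: desired angle of tool x in world xy (deg); straight plan in n rows; print rows"""
    s=s or arm.observe(); M=R.from_rotvec(s['tool_rot']).as_matrix(); p=np.array(s['ee_pos'])
    y0=np.degrees(np.arctan2(M[1,0],M[0,0])); yaw=y0 if yaw is None else yaw
    dy=(yaw-y0+180)%360-180
    d=(np.array(target)-p)/n
    print('dyaw',round(dy,2),'dist/row',round(np.linalg.norm(d)*1000,1),'turn/row',round(-dy/n,2))
    # levelling error: tool y should be -z
    print('tilt vec tool(deg)',np.round(np.degrees(np.cross([0,1,0],M.T@[0,0,-1])),2))
    for i in range(n):
        a=np.radians(y0+dy*i/n); ex=np.array([np.cos(a),np.sin(a),0]); ey=np.array([0,0,-1.]); ez=np.cross(ex,ey)
        print(np.round([d@ex,d@ey,d@ez],4).tolist())
E
python3 -c "
from h import *
plan([.38,-.25,.29],-26)"
```

```text
dyaw 41.32 dist/row 48.0 turn/row -5.17
tilt vec tool(deg) [-0.  0.  0.]
[-0.0341, -0.0113, 0.0318]
[-0.0311, -0.0113, 0.0347]
[-0.0278, -0.0113, 0.0374]
[-0.0244, -0.0113, 0.0397]
[-0.0207, -0.0113, 0.0418]
[-0.0169, -0.0113, 0.0435]
[-0.0129, -0.0113, 0.0448]
[-0.0088, -0.0113, 0.0458]
```

apply_moves:
  rows:
    - {"slide":[-0.034,-0.011,0.032],"turn":[0,-5.2,0],"hand":1}
    - {"slide":[-0.031,-0.011,0.035],"turn":[0,-5.2,0],"hand":1}
    - {"slide":[-0.028,-0.011,0.037],"turn":[0,-5.2,0],"hand":1}
    - {"slide":[-0.024,-0.011,0.04],"turn":[0,-5.2,0],"hand":1}
    - {"slide":[-0.021,-0.011,0.042],"turn":[0,-5.2,0],"hand":1}
    - {"slide":[-0.017,-0.011,0.043],"turn":[0,-5.2,0],"hand":1}
    - {"slide":[-0.013,-0.011,0.045],"turn":[0,-5.2,0],"hand":1}
    - {"slide":[-0.009,-0.011,0.046],"turn":[0,-5.2,0],"hand":1}

```text
t: 2.4
ee_pos: [0.3762, -0.2429, 0.2868]
tool_rot: [-1.546, 0.343, -0.34]
force: [0.4, 0.2, 0.1]
width: 0.0857
```

```bash
python3 -c "
from h import *
st();plan([.44,.06,.27],5)"
```

```text
t 2.4 p [ 0.3762 -0.2429  0.2868] rv [-1.546  0.343 -0.34 ] F [0.35 0.15 0.14] T [-0.   -0.08 -0.01] w 0.0857
dyaw 29.93 dist/row 38.8 turn/row -3.74
tilt vec tool(deg) [ 0.15  0.   -0.09]
[-0.0087, 0.0021, 0.0377]
[-0.0063, 0.0021, 0.0382]
[-0.0038, 0.0021, 0.0385]
[-0.0012, 0.0021, 0.0387]
[0.0013, 0.0021, 0.0387]
[0.0038, 0.0021, 0.0385]
[0.0063, 0.0021, 0.0382]
[0.0088, 0.0021, 0.0377]
```

apply_moves:
  rows:
    - {"slide":[-0.009,0.002,0.038],"turn":[0,-3.7,0],"hand":1}
    - {"slide":[-0.006,0.002,0.038],"turn":[0,-3.7,0],"hand":1}
    - {"slide":[-0.004,0.002,0.039],"turn":[0,-3.7,0],"hand":1}
    - {"slide":[-0.001,0.002,0.039],"turn":[0,-3.7,0],"hand":1}
    - {"slide":[0.001,0.002,0.039],"turn":[0,-3.7,0],"hand":1}
    - {"slide":[0.004,0.002,0.039],"turn":[0,-3.7,0],"hand":1}
    - {"slide":[0.006,0.002,0.038],"turn":[0,-3.7,0],"hand":1}
    - {"slide":[0.009,0.002,0.038],"turn":[0,-3.7,0],"hand":1}

```text
t: 3.2
ee_pos: [0.4411, 0.0756, 0.2731]
tool_rot: [-1.586, -0.09, 0.077]
force: [0.7, -0.7, -0.4]
width: 0.0855
```

```bash
python3 -c "
from h import *
st();plan([.472,.265,.15],15)"
```

```text
t 3.2 p [0.4411 0.0756 0.2731] rv [-1.586 -0.09   0.077] F [ 0.74 -0.73 -0.37] T [-0.02 -0.01 -0.01] w 0.0855
dyaw 8.9 dist/row 28.5 turn/row -1.11
tilt vec tool(deg) [ 0.96 -0.    0.41]
[0.0064, 0.0154, 0.0231]
[0.0068, 0.0154, 0.023]
[0.0073, 0.0154, 0.0229]
[0.0077, 0.0154, 0.0227]
[0.0081, 0.0154, 0.0226]
[0.0086, 0.0154, 0.0224]
[0.009, 0.0154, 0.0222]
[0.0094, 0.0154, 0.0221]
```

apply_moves:
  rows:
    - {"slide":[0.006,0.015,0.023],"turn":[0.1,-1.1,0.05],"hand":1}
    - {"slide":[0.007,0.015,0.023],"turn":[0.1,-1.1,0.05],"hand":1}
    - {"slide":[0.007,0.015,0.023],"turn":[0.1,-1.1,0.05],"hand":1}
    - {"slide":[0.008,0.015,0.023],"turn":[0.1,-1.1,0.05],"hand":1}
    - {"slide":[0.008,0.015,0.023],"turn":[0.1,-1.1,0.05],"hand":1}
    - {"slide":[0.009,0.015,0.022],"turn":[0.1,-1.1,0.05],"hand":1}
    - {"slide":[0.009,0.015,0.022],"turn":[0.1,-1.1,0.05],"hand":1}
    - {"slide":[0.009,0.015,0.022],"turn":[0.1,-1.1,0.05],"hand":1}

```text
t: 4.0
ee_pos: [0.4759, 0.2751, 0.1495]
tool_rot: [-1.565, -0.218, 0.206]
force: [-0.5, 0.4, 0.2]
width: 0.0855
```

```bash
python3 - <<'E'
from h import *
s=st();plan([.472,.266,.08],15)
w=arm.camera('wrist'); cv2.imwrite('pics/w1.png',w['img'])
Mt=np.eye(4);Mt[:3,:3]=R.from_rotvec(s['tool_rot']).as_matrix();Mt[:3,3]=s['ee_pos'];M=Mt@w['mount']
print(np.round(w['mount'],3).tolist())
for p in [(.472,.267,.066),(.508,.132,.02),(.508,.132,.012)]: print(p,proj(w,p,M))
E
```

```text
t 4.0 p [0.4759 0.2751 0.1495] rv [-1.565 -0.218  0.206] F [-0.52  0.45  0.21] T [-0.02 -0.   -0.02] w 0.0855
dyaw -0.46 dist/row 8.8 turn/row 0.06
tilt vec tool(deg) [ 0.32 -0.    0.37]
[-0.0008, 0.0087, -0.001]
[-0.0008, 0.0087, -0.001]
[-0.0008, 0.0087, -0.001]
[-0.0008, 0.0087, -0.001]
[-0.0008, 0.0087, -0.001]
[-0.0008, 0.0087, -0.001]
[-0.0008, 0.0087, -0.001]
[-0.0008, 0.0087, -0.001]
[[1.0, 0.001, -0.0, -0.001], [0.001, -0.292, 0.956, -0.174], [0.001, -0.956, -0.292, 0.073], [0.0, 0.0, 0.0, 1.0]]
(0.472, 0.267, 0.066) [276.78077095 203.97916756]
(0.508, 0.132, 0.02) [276.96593733 307.78132988]
(0.508, 0.132, 0.012) [277.06056209 303.57703587]
```

View pics/w1.png

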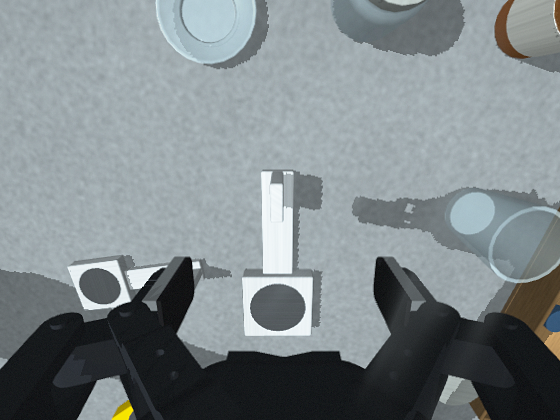

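The wrist view matches: the disc shows at (277,307) and the tab top near (276,202), both within a few pixels of the prediction. I'm descending now.

apply_moves:
  rows:
    - {"slide":[-0.001,0.02,-0.001],"turn":[0.1,0.1,0.1],"hand":1}
    - {"slide":[-0.001,0.02,-0.001],"turn":[0.1,0.1,0.1],"hand":1}
    - {"slide":[-0.001,0.02,-0.001],"turn":[0.1,0.1,0.1],"hand":1}
    - {"slide":[-0.001,0.02,-0.001],"turn":[0,0.1,0],"hand":1}
    - {"slide":[-0.001,0.018,-0.001],"turn":[0,0,0],"hand":1}
    - {"slide":[0,0.012,-0.001],"turn":[0,0,0],"hand":1}
    - {"slide":[0,0.008,-0.001],"turn":[0,0,0],"hand":1}
    - {"slide":[0,0,0],"turn":[0,0,0],"hand":1}

```text
t: 4.85
ee_pos: [0.4722, 0.2742, 0.0256]
tool_rot: [-1.555, -0.212, 0.211]
force: [0.8, -0.4, 0.2]
width: 0.0855
```

```bash
python3 - <<'E'
from h import *
s=st();plan([.472,.267,.026],15,1)
w=arm.camera('wrist'); cv2.imwrite('pics/w2.png',w['img'])
E
```

```text
t 4.85 p [0.4722 0.2742 0.0256] rv [-1.555 -0.212  0.211] F [ 0.79 -0.41  0.21] T [-0.02  0.01  0.08] w 0.0855
dyaw -0.45 dist/row 7.2 turn/row 0.45
tilt vec tool(deg) [-0.32  0.    0.07]
[-0.0021, -0.0004, -0.0069]
```

View pics/w2.png

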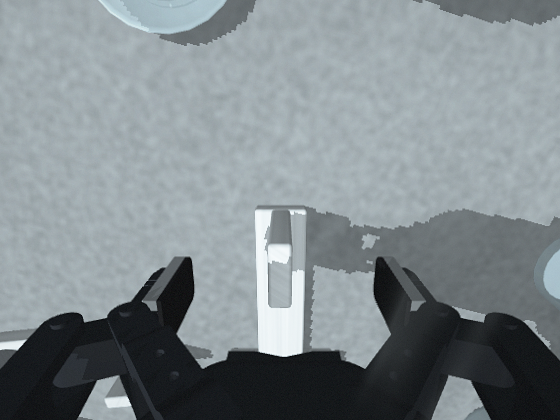

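apply_moves:
  rows:
    - {"slide":[-0.001,0,-0.004],"turn":[0,0.3,0],"hand":1}
    - {"slide":[-0.001,0,-0.003],"turn":[0,0.2,0],"hand":1}
    - {"slide":[0,0,0],"turn":[0,0,0],"hand":-1}
    - {"slide":[0,0,0],"turn":[0,0,0],"hand":-1}
    - {"slide":[0,0,0],"turn":[0,0,0],"hand":-1}
    - {"slide":[0,0,0],"turn":[0,0,0],"hand":-1}
    - {"slide":[0,0,0],"turn":[0,0,0],"hand":-1}
    - {"slide":[0,0,0],"turn":[0,0,0],"hand":-1}
  force: 50

```text
t: 5.7
ee_pos: [0.4748, 0.2679, 0.0296]
tool_rot: [-1.554, -0.209, 0.198]
force: [0.6, 0.3, 2.4]
width: 0.0096
```

```bash
python3 - <<'E'
from h import *
s=st();plan([.524,.068,.026],15,8)
w=arm.camera('wrist'); cv2.imwrite('pics/w3.png',w['img'])
t=arm.camera('top'); cv2.imwrite('pics/t3.png',cv2.resize(t['img'][150:270,200:420],None,fx=3.6,fy=3.6,interpolation=2))
E
```

```text
t 5.7 p [0.4748 0.2679 0.0296] rv [-1.554 -0.209  0.198] F [0.58 0.29 2.45] T [-0.14  0.07 -0.07] w 0.0096
dyaw 0.14 dist/row 25.7 turn/row -0.02
tilt vec tool(deg) [-0.37  0.    0.43]
[-0.0005, 0.0005, -0.0257]
[-0.0005, 0.0005, -0.0257]
[-0.0005, 0.0005, -0.0257]
[-0.0005, 0.0005, -0.0257]
[-0.0005, 0.0005, -0.0257]
[-0.0005, 0.0005, -0.0257]
[-0.0005, 0.0005, -0.0257]
[-0.0005, 0.0005, -0.0257]
```

View pics/w3.png

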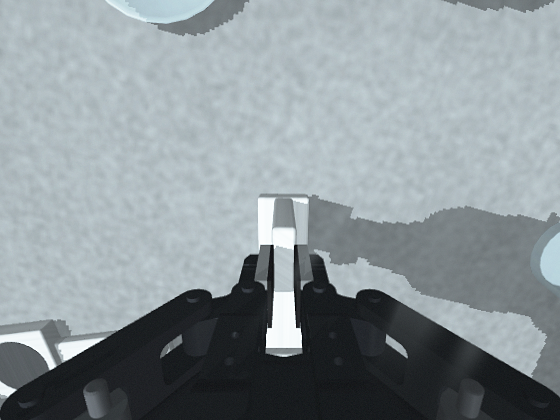

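View pics/t3.png

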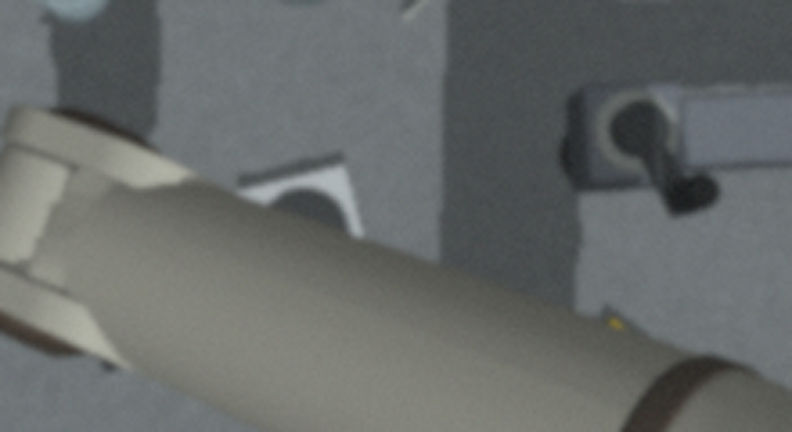

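apply_moves:
  rows:
    - {"slide":[0,0,-0.015],"turn":[0,0,0],"hand":-1}
    - {"slide":[0,0,-0.02],"turn":[0,0,0],"hand":-1}
    - {"slide":[0,0,-0.02],"turn":[0,0,0],"hand":-1}
    - {"slide":[0,0,-0.02],"turn":[0,0,0],"hand":-1}
    - {"slide":[0,0,-0.02],"turn":[0,0,0],"hand":-1}
    - {"slide":[0,0,-0.02],"turn":[0,0,0],"hand":-1}
    - {"slide":[0,0,-0.02],"turn":[0,0,0],"hand":-1}
    - {"slide":[0,0,-0.015],"turn":[0,0,0],"hand":-1}

```text
t: 6.6
ee_pos: [0.5122, 0.1404, 0.0297]
tool_rot: [-1.525, -0.227, 0.207]
force: [-1.7, 4.0, 1.3]
width: 0.0098
```

```bash
python3 - <<'E'
from h import *
s=st();plan([.528,.068,.029],15,3)
w=arm.camera('wrist'); cv2.imwrite('pics/w4.png',w['img'])
t=arm.camera('scene'); cv2.imwrite('pics/s4.png',cv2.resize(t['img'][130:280,110:350],None,fx=3.3,fy=3.3,interpolation=2))
E
```

```text
t 6.6 p [0.5122 0.1404 0.0297] rv [-1.525 -0.227  0.207] F [-1.68  4.02  1.3 ] T [0.8  0.39 0.05] w 0.0098
dyaw -0.91 dist/row 24.7 turn/row 0.3
tilt vec tool(deg) [-1.87  0.    1.01]
[-0.0015, 0.0002, -0.0246]
[-0.0014, 0.0002, -0.0246]
[-0.0013, 0.0002, -0.0247]
```

View pics/s4.png

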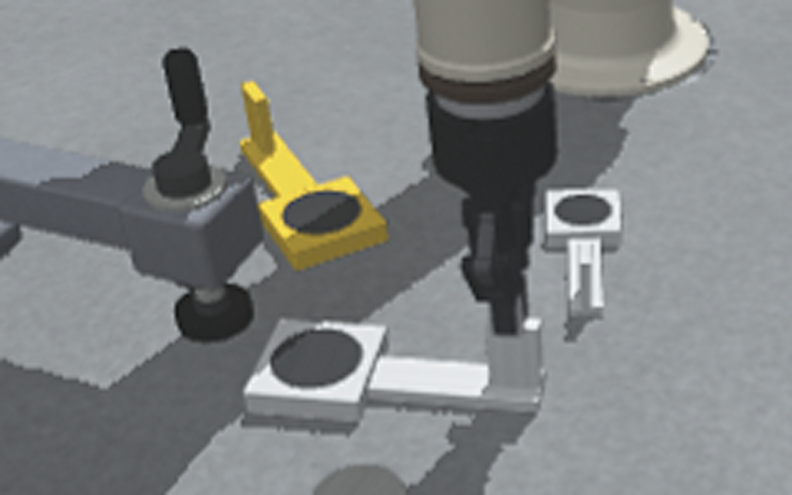

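View pics/w4.png

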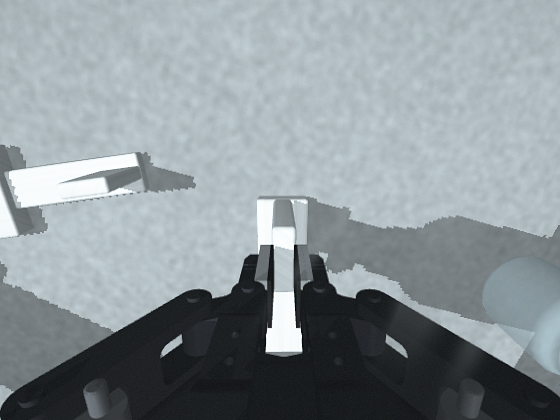

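```bash
python3 - <<'E'
from h import *
t=arm.camera('scene'); g=cv2.cvtColor(t['img'],cv2.COLOR_BGR2GRAY)
def disc(x0,y0,x1,y1,th=110):
    m=(g[y0:y1,x0:x1]<th).astype(np.uint8); n,l,s,c=cv2.connectedComponentsWithStats(m)
    for i in range(1,n):
        if s[i,4]>80: print(s[i], c[i]+[x0,y0])
disc(186,226,228,252)
print('disc', atz(t,(206.1,238.5),.02))
st()
E
```

```text
[ 0  0  9 17 81] [188.51851852 231.48148148]
[  6   4  27  17 371] [205.12398922 238.02156334]
disc [0.55172109 0.00634349 0.02      ]
t 6.75 p [0.513  0.1381 0.0297] rv [-1.529 -0.226  0.205] F [ 0.53 -0.96  3.97] T [-0.52 -0.17 -0.01] w 0.0101
```

apply_moves:
  rows:
    - {"slide":[-0.001,0,-0.01],"turn":[-0.2,0,0.1],"hand":-1}
    - {"slide":[-0.001,0,-0.012],"turn":[-0.2,0,0.1],"hand":-1}
    - {"slide":[-0.001,0,-0.012],"turn":[-0.2,0,0.1],"hand":-1}
    - {"slide":[-0.001,0,-0.012],"turn":[-0.2,0,0.1],"hand":-1}
    - {"slide":[-0.001,0,-0.01],"turn":[-0.2,0,0.1],"hand":-1}
    - {"slide":[-0.001,0,-0.008],"turn":[-0.2,0,0.1],"hand":-1}
    - {"slide":[-0.001,0,-0.005],"turn":[-0.1,0,0],"hand":-1}
    - {"slide":[0,0,0],"turn":[0,0,0],"hand":-1}

```text
t: 7.55
ee_pos: [0.5251, 0.08, 0.0296]
tool_rot: [-1.536, -0.235, 0.218]
force: [0.2, 0.7, 3.2]
width: 0.0098
```

```bash
python3 - <<'E'
from h import *
s=st();plan([.528,.068,.029],15,1)
t=arm.camera('scene'); cv2.imwrite('pics/s5.png',cv2.resize(t['img'][170:270,130:260],None,fx=6,fy=6,interpolation=2))
c=arm.camera('top'); cv2.imwrite('pics/t5.png',cv2.resize(c['img'][150:250,300:440],None,fx=5.5,fy=5.5,interpolation=2))
E
```

```text
t 7.55 p [0.5251 0.08   0.0296] rv [-1.536 -0.235  0.218] F [0.15 0.74 3.23] T [0.11 0.11 0.04] w 0.0098
dyaw -1.56 dist/row 12.4 turn/row 1.56
tilt vec tool(deg) [-1.2   0.    0.79]
[-0.0007, 0.0006, -0.0123]
```

View pics/s5.png

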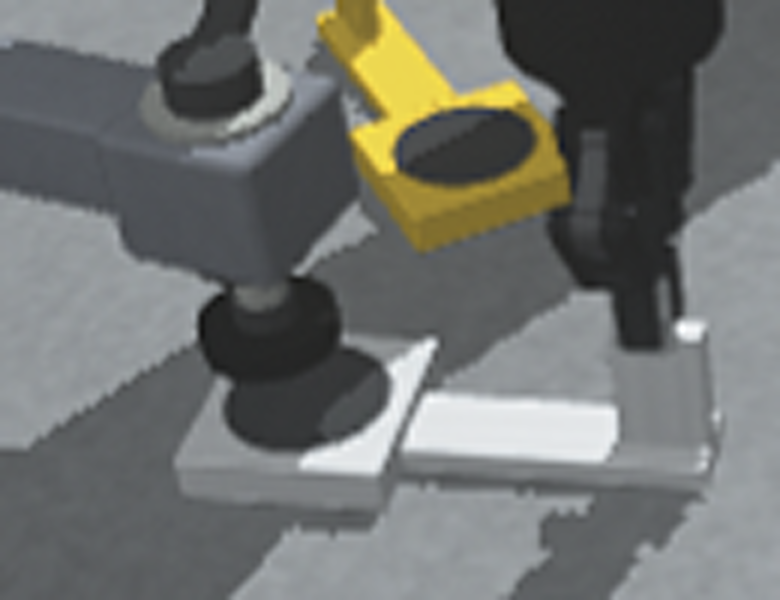

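View pics/t5.png

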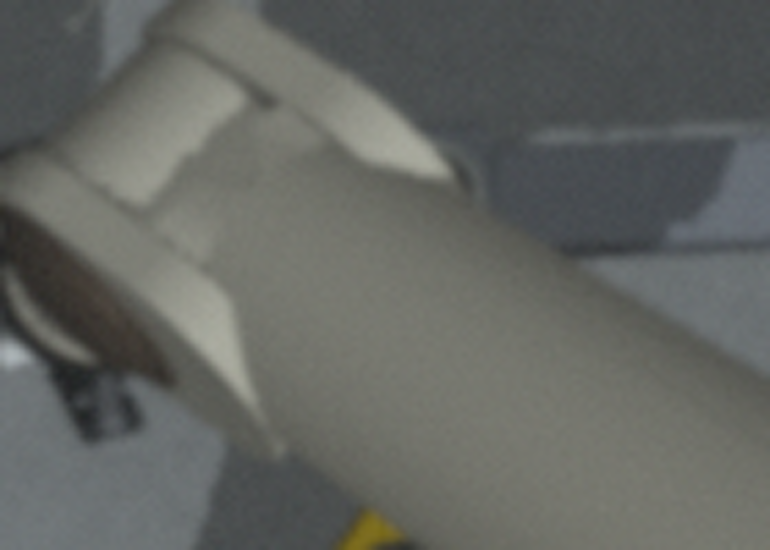

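```bash
python3 - <<'E'
from h import *
t=arm.camera('scene'); g=t['img']
print('disc', atz(t,(181,236.3),.02))
for h in (.034,.045): print('foot',h,atz(t,(175,226.2),h))
# expected disc position for scene-biased leg
for p in [(.561,-.067,.02),(.565,-.062,.02),(.565,-.062,.04),(.561,-.067,.04)]: print(p,proj(t,p), (proj(t,p)-[130,170])*6)
E
```

```text
disc [ 0.56710309 -0.05172076  0.02      ]
foot 0.034 [ 0.55494051 -0.07411204  0.034     ]
foot 0.045 [ 0.56538937 -0.06420192  0.045     ]
(0.561, -0.067, 0.02) [177.06438164 233.09241969] [282.38628985 378.55451811]
(0.565, -0.062, 0.02) [177.8341187  234.65437411] [287.00471222 387.92624465]
(0.565, -0.062, 0.04) [176.2936801  228.01820523] [277.76208059 348.10923136]
(0.561, -0.067, 0.04) [175.52163319 226.46911389] [273.12979911 338.81468333]
```

apply_moves:
  rows:
    - {"slide":[-0.001,0,-0.004],"turn":[-0.3,0,0.1],"hand":-1}
    - {"slide":[-0.001,0,-0.003],"turn":[-0.3,0,0.1],"hand":-1}
    - {"slide":[-0.001,0,-0.003],"turn":[-0.3,0,0.1],"hand":-1}
    - {"slide":[-0.001,0,-0.002],"turn":[-0.2,0,0],"hand":-1}
    - {"slide":[0,0,0],"turn":[0,0,0],"hand":-1}
    - {"slide":[0,0,0],"turn":[0,0,0],"hand":-1}
    - {"slide":[0,0,0],"turn":[0,0,0],"hand":-0.6}
    - {"slide":[0,0,0],"turn":[0,0,0],"hand":-0.3}

```text
t: 8.5
ee_pos: [0.5241, 0.0667, 0.0288]
tool_rot: [-1.558, -0.234, 0.222]
force: [-0.0, 0.1, 0.7]
width: 0.029
```

```bash
python3 - <<'E'
from h import *
s=st();plan([.528,.068,.029],15,1)
t=arm.camera('scene'); cv2.imwrite('pics/s6.png',cv2.resize(t['img'][170:270,130:260],None,fx=6,fy=6,interpolation=2))
E
```

```text
t 8.5 p [0.5241 0.0667 0.0288] rv [-1.558 -0.234  0.222] F [-0.02  0.12  0.71] T [ 0.01  0.   -0.01] w 0.029
dyaw -1.64 dist/row 4.1 turn/row 1.64
tilt vec tool(deg) [ 0.03 -0.    0.42]
[0.0041, -0.0002, 0.0001]
```

View pics/s6.png

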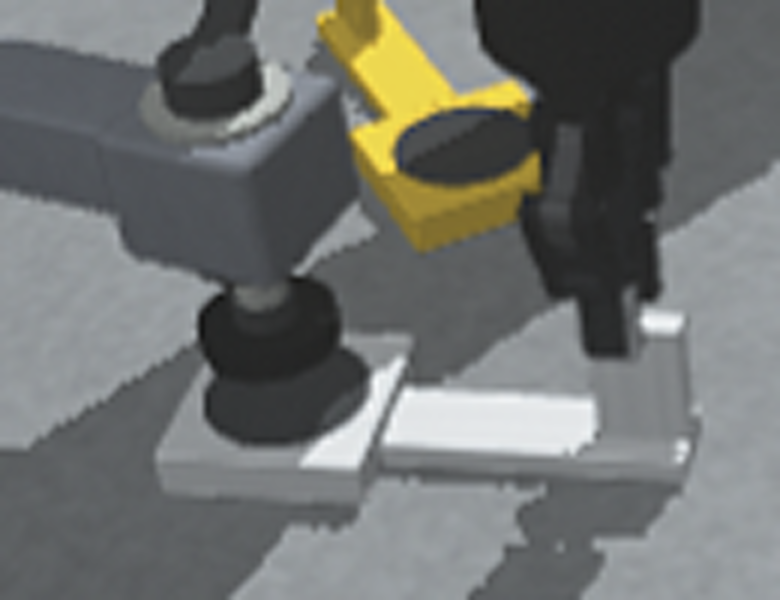

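The pad disc now sits at (286,392) in the crop, against a target of about (287,389), so it's centred to a few mm. Next I release the tab, rise and go to the crank.

apply_moves:
  rows:
    - {"slide":[0,0,0],"turn":[0,0,0],"hand":1}
    - {"slide":[0,0,0],"turn":[0,0,0],"hand":1}
    - {"slide":[0,0,0],"turn":[0,0,0],"hand":1}
    - {"slide":[0,-0.02,0],"turn":[0,0,0],"hand":1}
    - {"slide":[0,-0.045,0],"turn":[0,0,0],"hand":1}
    - {"slide":[0,-0.05,0],"turn":[0,0,0],"hand":1}
    - {"slide":[0,-0.05,0],"turn":[0,0,0],"hand":1}
    - {"slide":[0,-0.05,0],"turn":[0,0,0],"hand":1}

```text
t: 9.35
ee_pos: [0.5168, 0.0625, 0.2411]
tool_rot: [-1.558, -0.217, 0.236]
force: [1.4, -0.7, -0.6]
width: 0.0855
```

```bash
python3 - <<'E'
from h import *
s=st();plan([.515,-.089,.31],15,8)
t=arm.camera('scene'); cv2.imwrite('pics/s7.png',cv2.resize(t['img'][130:270,110:290],None,fx=4.2,fy=4.2,interpolation=2))
E
```

```text
t 9.35 p [0.5168 0.0625 0.2411] rv [-1.558 -0.217  0.236] F [ 1.45 -0.71 -0.55] T [-0.01 -0.06  0.01] w 0.0855
dyaw -1.56 dist/row 20.8 turn/row 0.2
tilt vec tool(deg) [-0.12  0.   -0.69]
[-0.0056, -0.0086, -0.0181]
[-0.0056, -0.0086, -0.0181]
[-0.0055, -0.0086, -0.0181]
[-0.0054, -0.0086, -0.0181]
[-0.0054, -0.0086, -0.0182]
[-0.0053, -0.0086, -0.0182]
[-0.0052, -0.0086, -0.0182]
[-0.0052, -0.0086, -0.0182]
```

View pics/s7.png

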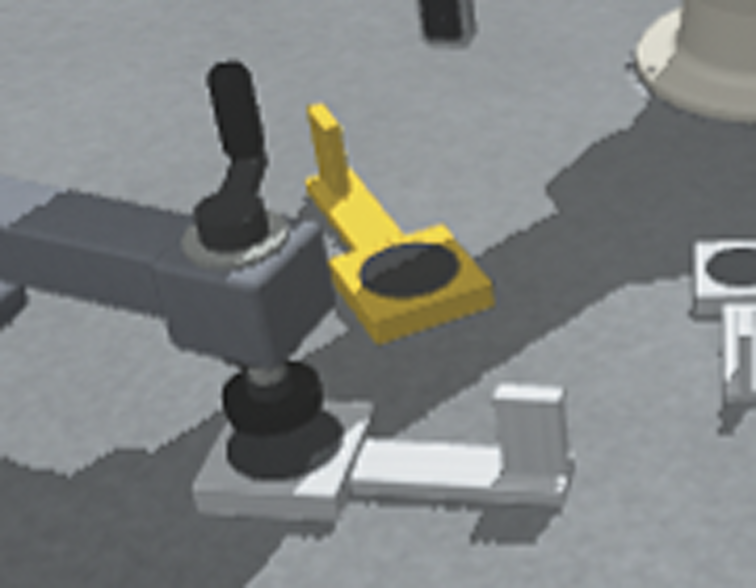

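apply_moves:
  rows:
    - {"slide":[-0.0055,-0.02,-0.012],"turn":[0,0.2,-0.1],"hand":1}
    - {"slide":[-0.0055,-0.02,-0.018],"turn":[0,0.2,-0.1],"hand":1}
    - {"slide":[-0.0055,-0.015,-0.018],"turn":[0,0.2,-0.1],"hand":1}
    - {"slide":[-0.0055,-0.01,-0.018],"turn":[0,0.2,-0.1],"hand":1}
    - {"slide":[-0.0055,-0.004,-0.018],"turn":[0,0.2,-0.1],"hand":1}
    - {"slide":[-0.0055,0,-0.018],"turn":[0,0.2,-0.1],"hand":1}
    - {"slide":[-0.005,0,-0.018],"turn":[0,0.2,0],"hand":1}
    - {"slide":[-0.005,0,-0.014],"turn":[0,0.2,0],"hand":1}

```text
t: 10.2
ee_pos: [0.5178, -0.0779, 0.3262]
tool_rot: [-1.566, -0.224, 0.196]
force: [-0.2, -0.2, -0.4]
width: 0.0851
```

```bash
cat >> h.py <<'E'
def wcam(name):
    s=st(); w=arm.camera('wrist'); cv2.imwrite(name,w['img'])
    Mt=np.eye(4);Mt[:3,:3]=R.from_rotvec(s['tool_rot']).as_matrix();Mt[:3,3]=s['ee_pos']
    return s,w,Mt@w['mount']
E
python3 - <<'E'
from h import *
s,w,M=wcam('pics/w8.png')
for n,p in dict(handletop=(.515,-.089,.222),handlebot=(.515,-.089,.172),hub=(.561,-.067,.17),pad=(.561,-.067,.02)).items(): print(n,proj(w,p,M))
plan([.515,-.089,.25],15,8)
E
```

```text
t 10.2 p [ 0.5178 -0.0779  0.3262] rv [-1.566 -0.224  0.196] F [-0.15 -0.2  -0.36] T [ 0.02 -0.01 -0.  ] w 0.0851
handletop [276.21238104 200.34238376]
handlebot [276.48827343 187.00976645]
hub [322.38248789 178.35959444]
pad [309.22586185 156.81851001]
dyaw -0.13 dist/row 9.5 turn/row 0.02
tilt vec tool(deg) [ 0.5  -0.    0.91]
[-0.0006, 0.0095, -0.0009]
[-0.0006, 0.0095, -0.0009]
[-0.0006, 0.0095, -0.0009]
[-0.0006, 0.0095, -0.0009]
[-0.0006, 0.0095, -0.0009]
[-0.0006, 0.0095, -0.0009]
[-0.0006, 0.0095, -0.0009]
[-0.0006, 0.0095, -0.0009]
```

View pics/w8.png

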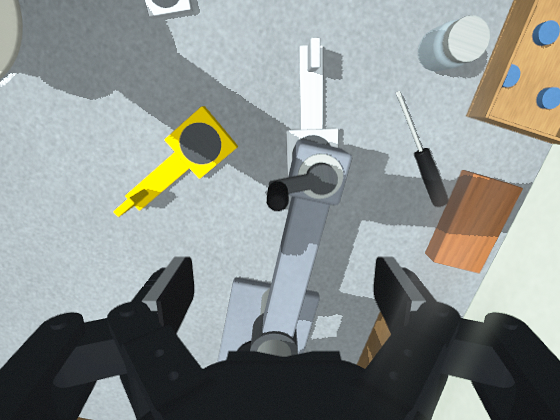

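```bash
python3 - <<'E'
from h import *
s=arm.observe(); w=arm.camera('wrist')
Mt=np.eye(4);Mt[:3,:3]=R.from_rotvec(s['tool_rot']).as_matrix();Mt[:3,3]=s['ee_pos'];M=Mt@w['mount']
print(atz(w,(277.5,197.5),.222,M), atz(w,(322,178),.17,M))
for u in [(288,131),(342,129)]: print('padcorner',atz(w,u,.02,M))
print('tabtop',atz(w,(315,47),.066,M)); st()
E
```

```text
[ 0.51512791 -0.08900004  0.222     ] [ 0.56013064 -0.06995119  0.17      ]
padcorner [ 0.51826724 -0.04112469  0.02      ]
padcorner [ 0.59663301 -0.01680052  0.02      ]
tabtop [0.52137269 0.07235572 0.066     ]
t 10.3 p [ 0.5176 -0.0792  0.3258] rv [-1.566 -0.221  0.194] F [-0.46 -0.19 -1.11] T [ 0.01  0.05 -0.01] w 0.0855
```

apply_moves:
  rows:
    - {"slide":[-0.001,0.02,-0.002],"turn":[0.2,0,0.3],"hand":1}
    - {"slide":[-0.001,0.02,-0.002],"turn":[0.2,0,0.3],"hand":1}
    - {"slide":[-0.001,0.02,-0.002],"turn":[0.1,0,0.2],"hand":1}
    - {"slide":[-0.001,0.01,-0.001],"turn":[0,0,0.1],"hand":1}
    - {"slide":[-0.001,0,-0.001],"turn":[0,0,0],"hand":1}
    - {"slide":[0,0,0],"turn":[0,0,0],"hand":1}
    - {"slide":[0,0,0],"turn":[0,0,0],"hand":1}
    - {"slide":[0,0,0],"turn":[0,0,0],"hand":1}

```text
t: 11.1
ee_pos: [0.5151, -0.082, 0.2508]
tool_rot: [-1.556, -0.213, 0.214]
force: [-0.7, -0.4, -0.0]
width: 0.0852
```

```bash
python3 - <<'E'
from h import *
s,w,M=wcam('pics/w9.png')
for n,p in dict(handletop=(.515,-.089,.222),hub=(.561,-.067,.17)).items(): print(n,proj(w,p,M))
plan([.515,-.089,.184],15,8)
E
```

```text
t 11.1 p [ 0.5151 -0.082   0.2508] rv [-1.556 -0.213  0.214] F [-0.69 -0.41 -0.04] T [ 0.01 -0.01 -0.03] w 0.0852
handletop [281.52418767 227.56207448]
hub [340.58159067 195.87132835]
dyaw -0.61 dist/row 8.4 turn/row 0.08
tilt vec tool(deg) [-0.21  0.   -0.01]
[-0.0003, 0.0084, -0.0008]
[-0.0003, 0.0084, -0.0008]
[-0.0002, 0.0084, -0.0008]
[-0.0002, 0.0084, -0.0008]
[-0.0002, 0.0084, -0.0008]
[-0.0002, 0.0084, -0.0008]
[-0.0002, 0.0084, -0.0008]
[-0.0002, 0.0084, -0.0008]
```

View pics/w9.png

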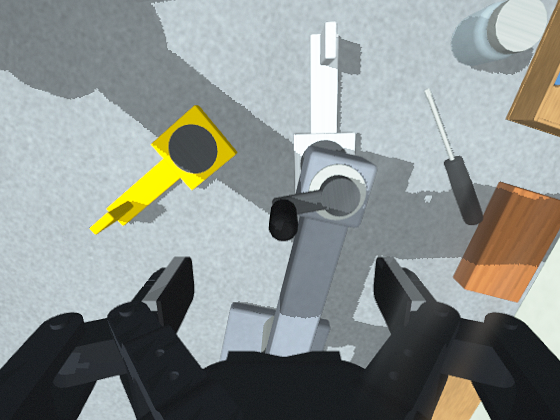

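```bash
python3 - <<'E'
import cv2
a=cv2.imread('pics/w9.png');cv2.imwrite('pics/c9.png',cv2.resize(a[10:160,270:400],None,fx=4,fy=4,interpolation=2))
E
```

```text
(no output)
```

View pics/c9.png

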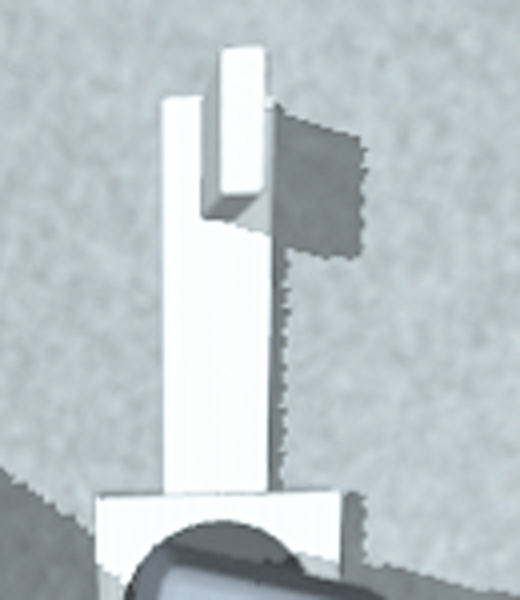

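```bash
python3 - <<'E'
from h import *
s=st(); w=arm.camera('wrist')
Mt=np.eye(4);Mt[:3,:3]=R.from_rotvec(s['tool_rot']).as_matrix();Mt[:3,3]=s['ee_pos'];M=Mt@w['mount']
a=atz(w,(294,133.5),.02,M);b=atz(w,(355.5,132.75),.02,M);t=atz(w,(330.75,40.25),.066,M)
print(a,b,np.linalg.norm(a-b),np.degrees(np.arctan2(*(b-a)[1::-1])),'tab',t)
e=(b-a)/np.linalg.norm(b-a);n=np.array([-e[1],e[0],0])
print('pad c edge',(a+b)/2-.04*n,'from tab',t[:2]-.14*n[:2])
print('hub',atz(w,(340.5,194.5),.17,M))
# case corners z=.15 rough
E
```

```text
t 11.15 p [ 0.5151 -0.082   0.2509] rv [-1.557 -0.213  0.214] F [ 0.54 -0.04  0.21] T [-0.02 -0.07  0.01] w 0.0856
[ 0.51566997 -0.03652164  0.02      ] [ 0.59140559 -0.01419452  0.02      ] 0.07895812001298987 16.425698463590933 tab [0.52373317 0.06949437 0.066     ]
pad c edge [ 0.56484865 -0.06372557  0.02      ] from tab [ 0.56332121 -0.06479185]
hub [ 0.56063129 -0.06585289  0.17      ]
```

apply_moves:
  rows:
    - {"slide":[-0.0005,0.012,-0.0015],"turn":[0,0,0],"hand":1}
    - {"slide":[-0.0005,0.014,-0.0015],"turn":[0,0,0],"hand":1}
    - {"slide":[-0.0005,0.014,-0.0015],"turn":[0,0,0],"hand":1}
    - {"slide":[-0.0005,0.014,-0.001],"turn":[0,0,0],"hand":1}
    - {"slide":[0,0.01,-0.001],"turn":[0,0,0],"hand":1}
    - {"slide":[0,0.004,0],"turn":[0,0,0],"hand":1}
    - {"slide":[0,0,0],"turn":[0,0,0],"hand":1}
    - {"slide":[0,0,0],"turn":[0,0,0],"hand":1}

```text
t: 12.0
ee_pos: [0.5139, -0.0897, 0.1756]
tool_rot: [-1.556, -0.211, 0.215]
force: [0.3, 0.7, 0.2]
width: 0.0852
```

```bash
python3 - <<'E'
from h import *
s,w,M=wcam('pics/w10.png')
plan([.515,-.089,.184],15,1)
E
```

```text
t 12.0 p [ 0.5139 -0.0897  0.1756] rv [-1.556 -0.211  0.215] F [0.26 0.67 0.16] T [-0.   -0.    0.01] w 0.0852
dyaw -0.55 dist/row 8.4 turn/row 0.55
tilt vec tool(deg) [-0.26  0.   -0.11]
[0.0012, -0.0083, 0.0004]
```

View pics/w10.png

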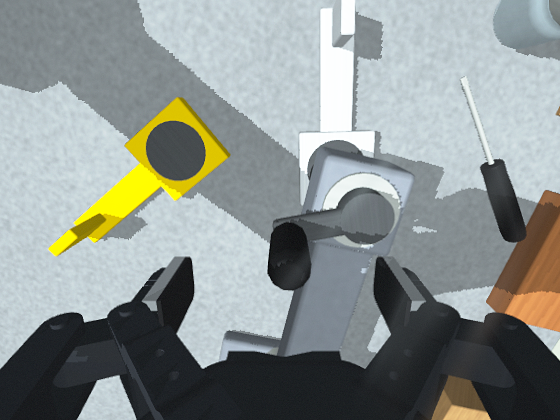

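apply_moves:
  rows:
    - {"slide":[0.001,-0.009,0],"turn":[0,0.5,0],"hand":1}
    - {"slide":[0,0,0],"turn":[0,0,0],"hand":-1}
    - {"slide":[0,0,0],"turn":[0,0,0],"hand":-1}
    - {"slide":[0,0,0],"turn":[0,0,0],"hand":-1}
    - {"slide":[0,0,0],"turn":[0,0,0],"hand":-1}
    - {"slide":[0,0,0],"turn":[0,0,0],"hand":-1}
    - {"slide":[0,0,0],"turn":[0,0,0],"hand":-1}
    - {"slide":[0,0,0],"turn":[0,0,0],"hand":-1}
  force: 60

```text
t: 12.85
ee_pos: [0.5186, -0.0898, 0.1906]
tool_rot: [-1.561, -0.209, 0.202]
force: [0.5, -0.4, -0.7]
width: 0.0001
```

```bash
python3 - <<'E'
from h import *
s,w,M=wcam('pics/w11.png')
plan([.515,-.089,.184],15,1)
E
```

```text
t 12.85 p [ 0.5186 -0.0898  0.1906] rv [-1.561 -0.209  0.202] F [ 0.52 -0.39 -0.7 ] T [ 0.05  0.01 -0.02] w 0.0001
dyaw 0.01 dist/row 7.6 turn/row -0.01
tilt vec tool(deg) [ 0.05 -0.    0.27]
[-0.0035, 0.0066, 0.0017]
```

View pics/w11.png

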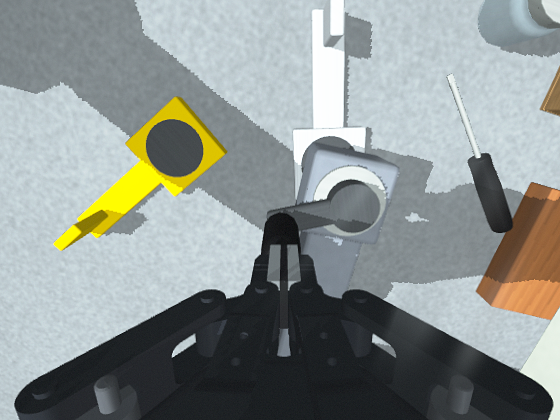

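```bash
python3 - <<'E'
from h import *
s=st(); w=arm.camera('wrist')
Mi=w['mount']
for q in [(0,0,0),(0,-.019,0),(0,-.046,0),(0,-.032,0),(.0425,-.032,0),(.0425,-.032,.011),(.0425,-.032,-.011),(0,0,.011),(0,0,-.011)]: print(q,proj(w,q,Mi))
Mt=np.eye(4);Mt[:3,:3]=R.from_rotvec(s['tool_rot']).as_matrix();Mt[:3,3]=s['ee_pos'];M=Mt@Mi
for z in (.172,.197,.222): print(z,proj(w,(.515,-.089,z),M))
S=arm.camera('scene'); cv2.imwrite('pics/s11.png',cv2.resize(S['img'][100:260,90:270],None,fx=3.7,fy=3.7,interpolation=2))
c=arm.camera('wrist')['img']; cv2.imwrite('pics/c11.png',cv2.resize(c[190:360,200:370],None,fx=3.5,fy=3.5,interpolation=2))
E
```

```text
t 12.9 p [ 0.5188 -0.0897  0.1906] rv [-1.561 -0.209  0.202] F [ 0.48  0.71 -0.5 ] T [ 0.07 -0.03  0.05] w -0.0001
(0, 0, 0) [284.37378935 234.52677688]
(0, -0.019, 0) [284.45267168 247.98701353]
(0, -0.046, 0) [284.59858249 272.92006114]
(0, -0.032, 0) [284.51702366 258.97772437]
(0.0425, -0.032, 0) [367.85520053 258.94397531]
(0.0425, -0.032, 0.011) [369.66376535 239.06244582]
(0.0425, -0.032, -0.011) [366.10321965 277.99954428]
(0, 0, 0.011) [284.40272323 217.46186915]
(0, 0, -0.011) [284.34569595 251.0046102 ]
0.172 [278.88080635 221.28310241]
0.197 [278.45817971 236.17038194]
0.222 [277.90847982 255.55961477]
```

View pics/s11.png

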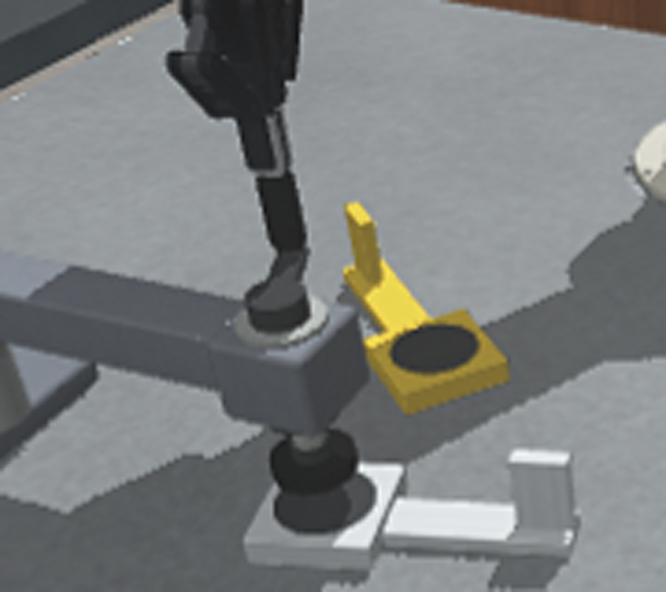

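View pics/c11.png

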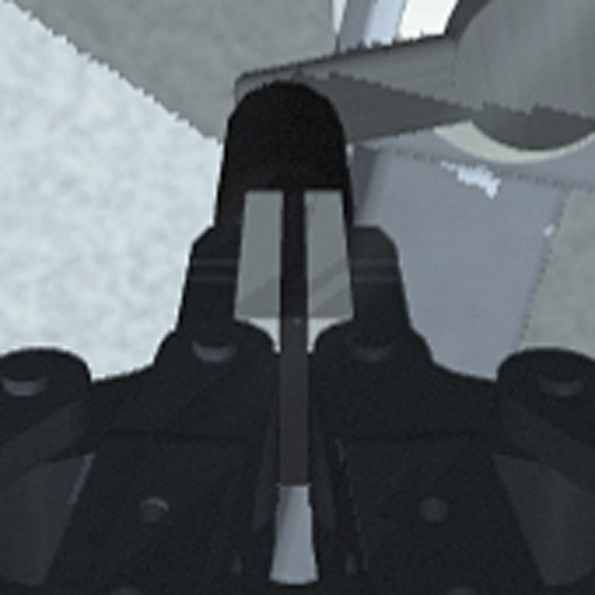

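```bash
python3 - <<'E'
from h import *
s=st(); print(np.round(s['joint_pos'],2))
E
```

```text
t 13.05 p [ 0.5185 -0.0897  0.1901] rv [-1.561 -0.209  0.202] F [-0.45  0.27  3.  ] T [-0.01  0.03  0.  ] w -0.0
[ 0.98  0.46 -1.08  1.86  0.45  1.09 -0.02]
```

apply_moves:
  rows:
    - {"slide":[0,-0.02,-0.004],"turn":[0,0,0],"hand":-1}
    - {"slide":[0,-0.03,0],"turn":[0,0,0],"hand":-1}
    - {"slide":[0,-0.03,0.005],"turn":[0,-5,0],"hand":1}
    - {"slide":[0,-0.01,0.005],"turn":[0,-8.5,0],"hand":1}
    - {"slide":[0,0,0.005],"turn":[0,-8.5,0],"hand":1}
    - {"slide":[0,0,0],"turn":[0,-8.5,0],"hand":1}
    - {"slide":[0,0,0],"turn":[0,-8.5,0],"hand":1}
    - {"slide":[0,0,0],"turn":[0,-8.5,0],"hand":1}

```text
t: 13.85
ee_pos: [0.511, -0.0795, 0.2807]
tool_rot: [-1.393, -0.858, 0.86]
force: [0.7, -0.5, 1.0]
width: 0.0846
```

```bash
python3 - <<'E'
from h import *
s=st(); print(np.round(s['joint_pos'],2))
plan([.514,-.071,.27],95,8)
t=arm.camera('top'); cv2.imwrite('pics/t12.png',cv2.resize(t['img'][150:250,300:440],None,fx=5.5,fy=5.5,interpolation=2))
E
```

```text
t 13.85 p [ 0.511  -0.0795  0.2807] rv [-1.393 -0.858  0.86 ] F [ 0.67 -0.52  0.99] T [ 0.02 -0.02  0.05] w 0.0846
[ 1.16  0.47 -1.37  1.76  0.47  1.31  0.78]
dyaw 31.72 dist/row 1.8 turn/row -3.97
tilt vec tool(deg) [-0.11  0.    0.02]
[0.0011, 0.0013, 0.0001]
[0.0011, 0.0013, 0.0001]
[0.0011, 0.0013, -0.0]
[0.0011, 0.0013, -0.0001]
[0.0011, 0.0013, -0.0002]
[0.0011, 0.0013, -0.0002]
[0.0011, 0.0013, -0.0003]
[0.0011, 0.0013, -0.0004]
```

View pics/t12.png

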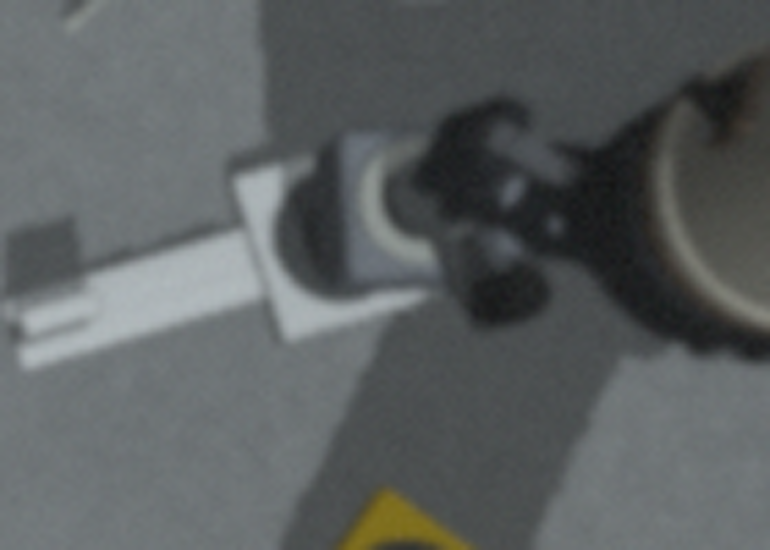

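apply_moves:
  rows:
    - {"slide":[0,-0.005,0],"turn":[0,8.5,0],"hand":1}
    - {"slide":[0,0,0],"turn":[0,8.5,0],"hand":1}
    - {"slide":[0,0,0],"turn":[0,8.5,0],"hand":1}
    - {"slide":[0,0,0],"turn":[0,8.5,0],"hand":1}
    - {"slide":[0,0,0],"turn":[0,8.5,0],"hand":1}
    - {"slide":[0,0,0],"turn":[0,8.5,0],"hand":1}
    - {"slide":[0,0,0],"turn":[0,8.5,0],"hand":1}
    - {"slide":[0,0,0],"turn":[0,8.5,0],"hand":1}

```text
t: 14.7
ee_pos: [0.5085, -0.0797, 0.282]
tool_rot: [-1.562, 0.081, -0.07]
force: [-0.4, 0.6, 0.0]
width: 0.0855
```

apply_moves:
  rows:
    - {"slide":[0,0,0],"turn":[0,8.5,0],"hand":1}
    - {"slide":[0,0,0],"turn":[0,8.5,0],"hand":1}
    - {"slide":[0,0,0],"turn":[0,8.5,0],"hand":1}
    - {"slide":[0,0,0],"turn":[0,8.5,0],"hand":1}
    - {"slide":[0,0,0],"turn":[0,8.5,0],"hand":1}
    - {"slide":[0,0,0],"turn":[0,8.5,0],"hand":1}
    - {"slide":[0,0,0],"turn":[0,8.5,0],"hand":1}
    - {"slide":[0,0,0],"turn":[0,8.5,0],"hand":1}

```text
t: 15.5
ee_pos: [0.5063, -0.0794, 0.2795]
tool_rot: [-1.324, 1.016, -0.993]
force: [-0.5, 0.5, 0.8]
width: 0.0854
```

```bash
python3 - <<'E'
from h import *
s,w,M=wcam('pics/w13.png'); print(np.round(s['joint_pos'],2))
plan([.514,-.071,.27],-85,4)
for n,p in dict(handletop=(.514,-.071,.222),hub=(.5605,-.067,.17)).items(): print(n,proj(w,p,M))
E
```

```text
t 15.5 p [ 0.5063 -0.0794  0.2795] rv [-1.324  1.016 -0.993] F [-0.47  0.45  0.76] T [-0.06  0.02  0.  ] w 0.0854
[ 0.84  0.24 -0.85  1.77  0.18  1.22 -1.36]
dyaw -10.31 dist/row 3.7 turn/row 2.58
tilt vec tool(deg) [ 0.39  0.   -0.7 ]
[-0.0015, 0.0024, 0.0024]
[-0.0016, 0.0024, 0.0024]
[-0.0017, 0.0024, 0.0023]
[-0.0018, 0.0024, 0.0022]
handletop [275.03167764 194.27472213]
hub [286.66703899 129.11986766]
```

View pics/w13.png

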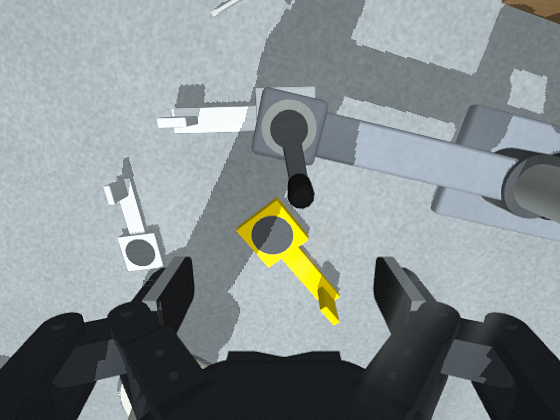

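```bash
python3 - <<'E'
from h import *
s=st(); w=arm.camera('wrist')
Mt=np.eye(4);Mt[:3,:3]=R.from_rotvec(s['tool_rot']).as_matrix();Mt[:3,3]=s['ee_pos'];M=Mt@w['mount']
cv2.imwrite('pics/c14.png',cv2.resize(w['img'][80:230,240:370],None,fx=4,fy=4,interpolation=2))
h=atz(w,(302,193),.222,M);b=atz(w,(291,129),.17,M);print(h,b,h-b,np.hypot(*(h-b)[:2]),np.degrees(np.arctan2(*(h-b)[1::-1])))
E
```

```text
t 15.55 p [ 0.5062 -0.0794  0.2795] rv [-1.322  1.021 -0.998] F [0.05 0.38 0.01] T [-0.    0.02  0.03] w 0.0856
[ 0.52058697 -0.09096962  0.222     ] [ 0.56164111 -0.0711426   0.17      ] [-0.04105414 -0.01982702  0.052     ] 0.045591152743473085 -154.22186942222768
```

View pics/c14.png

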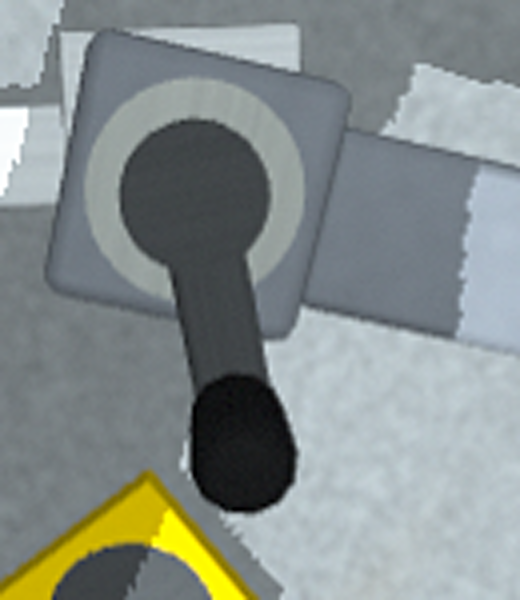

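```bash
python3 - <<'E'
from h import *
s=st(); S=arm.camera('scene'); im=cv2.resize(S['img'][20:220,60:320],None,fx=3,fy=3,interpolation=2)
Rm=R.from_rotvec(s['tool_rot']).as_matrix(); p=np.array(s['ee_pos'])
print(np.round(Rm,2).tolist())
for q,c in [((0,0,0),(0,0,255)),((.0425,-.013,0),(0,255,0)),((-.0425,-.013,0),(0,255,0)),((0,-.019,0),(255,0,0)),((0,-.073,0),(255,0,255))]:
    u=(proj(S,p+Rm@np.array(q))-[60,20])*3; print(q,u); cv2.circle(im,tuple(int(v) for v in u),4,c,1)
cv2.imwrite('pics/s14.png',im)
E
```

```text
t 15.6 p [ 0.5063 -0.0794  0.2796] rv [-1.327  1.011 -0.989] F [ 1.18 -0.22 -0.32] T [ 0.02 -0.02  0.  ] w 0.0854
[[0.28, -0.01, 0.96], [-0.96, 0.01, 0.28], [-0.01, -1.0, -0.01]]
(0, 0, 0) [316.41091883 295.85594399]
(0.0425, -0.013, 0) [252.52990644 276.23973416]
(-0.0425, -0.013, 0) [373.08485638 279.32829222]
(0, -0.019, 0) [310.54454726 269.28821236]
(0, -0.073, 0) [292.92551998 189.35031437]
```

View pics/s14.png

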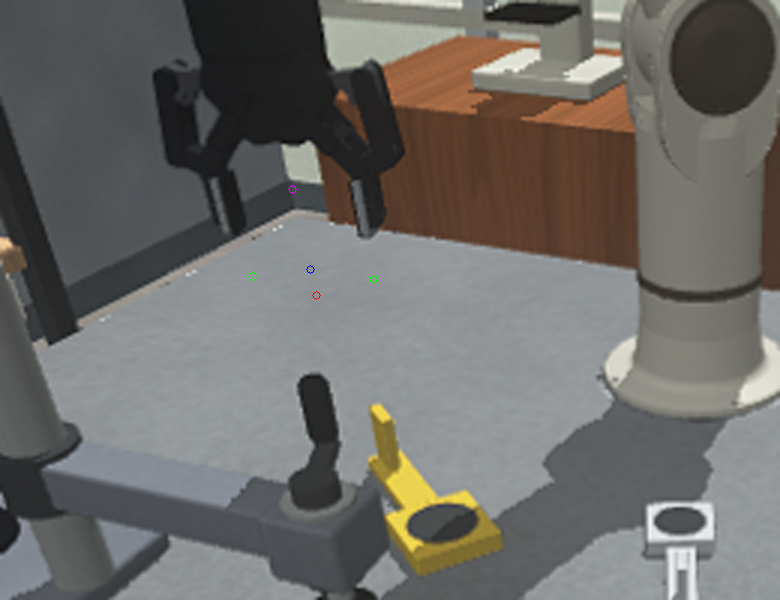

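The overlay shows the real fingertips about 27 mm farther back along the tool than the reported TCP. That explains the shallow tab grip and the missed handle, so I'll go 27 mm deeper. The handle itself hasn't moved: it's at (0.5155, -0.0885), 205° round the crank.

```bash
python3 - <<'E'
from h import *
plan([.5155,-.0885,.22],-65,7)
E
```

```text
dyaw 8.66 dist/row 8.7 turn/row -1.24
tilt vec tool(deg) [ 0.37  0.   -0.69]
[0.0016, 0.0085, 0.0009]
[0.0016, 0.0085, 0.0008]
[0.0017, 0.0085, 0.0008]
[0.0017, 0.0085, 0.0008]
[0.0017, 0.0085, 0.0007]
[0.0017, 0.0085, 0.0007]
[0.0017, 0.0085, 0.0007]
```

apply_moves:
  rows:
    - {"slide":[0.0015,0.0085,0.001],"turn":[0.1,-1.2,-0.1],"hand":1}
    - {"slide":[0.0015,0.0085,0.001],"turn":[0.1,-1.2,-0.1],"hand":1}
    - {"slide":[0.0015,0.0085,0.001],"turn":[0.1,-1.2,-0.1],"hand":1}
    - {"slide":[0.0015,0.0085,0.001],"turn":[0.1,-1.2,-0.1],"hand":1}
    - {"slide":[0.0015,0.0085,0.001],"turn":[0,-1.2,-0.1],"hand":1}
    - {"slide":[0.0015,0.0085,0.001],"turn":[0,-1.2,-0.1],"hand":1}
    - {"slide":[0.0015,0.0085,0.001],"turn":[0,-1.2,-0.1],"hand":1}
    - {"slide":[0,0,0],"turn":[0,0,0],"hand":1}

```text
t: 16.45
ee_pos: [0.516, -0.0871, 0.2129]
tool_rot: [-1.389, 0.871, -0.869]
force: [-0.3, 0.1, -0.2]
width: 0.0856
```

```bash
python3 - <<'E'
from h import *
s,w,M=wcam('pics/w15.png'); plan([.5155,-.0885,.157],-65,7)
for z in (.172,.222): print(proj(w,(.5155,-.0885,z),M))
for q in [(0,-.027,0),(0,-.046,0)]: print('grasp',proj(w,q,w['mount']))
S=arm.camera('scene'); cv2.imwrite('pics/s15.png',cv2.resize(S['img'][70:220,60:260],None,fx=4,fy=4,interpolation=2))
E
```

```text
t 16.45 p [ 0.516  -0.0871  0.2129] rv [-1.389  0.871 -0.869] F [-0.28  0.07 -0.2 ] T [ 0.01 -0.01  0.  ] w 0.0856
dyaw -0.87 dist/row 8.1 turn/row 0.12
tilt vec tool(deg) [-0.05  0.   -0.07]
[0.0001, 0.0081, -0.0002]
[0.0001, 0.0081, -0.0002]
[0.0001, 0.0081, -0.0002]
[0.0001, 0.0081, -0.0002]
[0.0001, 0.0081, -0.0002]
[0.0001, 0.0081, -0.0002]
[0.0002, 0.0081, -0.0002]
[283.33686126 214.66816181]
[283.18383601 242.8942576 ]
grasp [281.27863804 255.15531985]
grasp [281.01231457 273.59992932]
```

View pics/w15.png

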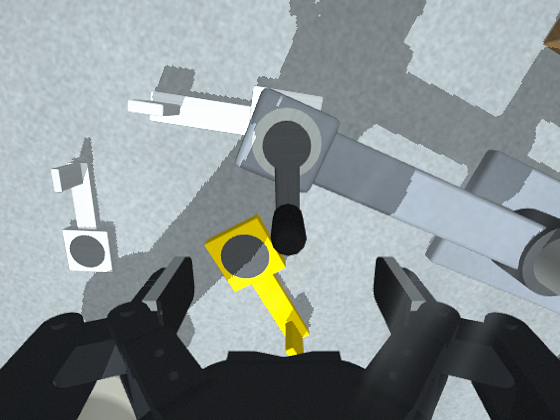

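View pics/s15.png

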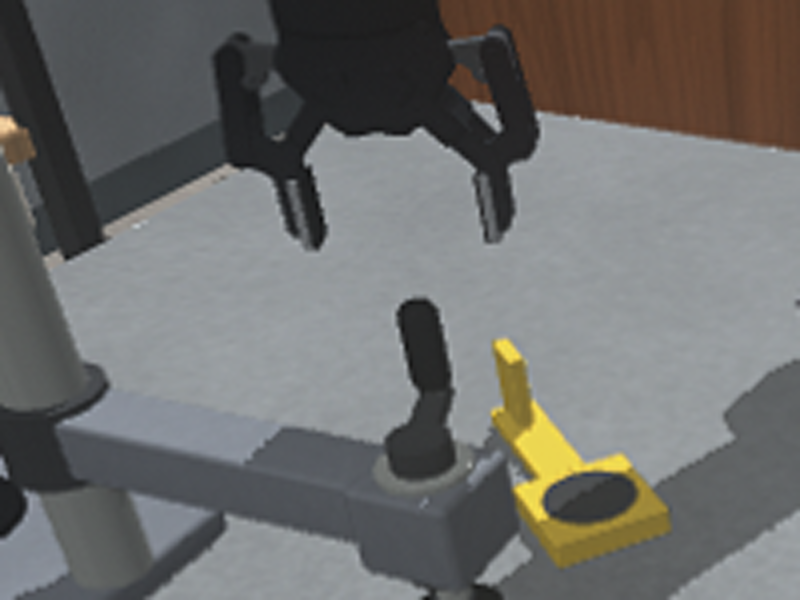

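apply_moves:
  rows:
    - {"slide":[0.001,0.009,0],"turn":[0,0,0],"hand":1}
    - {"slide":[0.001,0.01,0],"turn":[0,0,0],"hand":1}
    - {"slide":[0,0.01,0],"turn":[0,0,0],"hand":1}
    - {"slide":[0,0.01,0],"turn":[0,0,0],"hand":1}
    - {"slide":[0,0.008,0],"turn":[0,0,0],"hand":1}
    - {"slide":[0,0.004,0],"turn":[0,0,0],"hand":1}
    - {"slide":[0,0,0],"turn":[0,0,0],"hand":1}
    - {"slide":[0,0,0],"turn":[0,0,0],"hand":1}

```text
t: 17.35
ee_pos: [0.518, -0.0887, 0.1589]
tool_rot: [-1.388, 0.87, -0.872]
force: [-0.2, 0.5, 0.2]
width: 0.0854
```

```bash
python3 - <<'E'
from h import *
s,w,M=wcam('pics/w16.png'); plan([.5155,-.0885,.157],-65,1)
S=arm.camera('scene'); cv2.imwrite('pics/s16.png',cv2.resize(S['img'][70:220,60:260],None,fx=4,fy=4,interpolation=2))
E
```

```text
t 17.35 p [ 0.518  -0.0887  0.1589] rv [-1.388  0.87  -0.872] F [-0.21  0.47  0.16] T [-0.01 -0.01 -0.02] w 0.0854
dyaw -0.84 dist/row 3.3 turn/row 0.84
tilt vec tool(deg) [-0.13  0.    0.  ]
[-0.0013, 0.002, -0.0023]
```

View pics/w16.png

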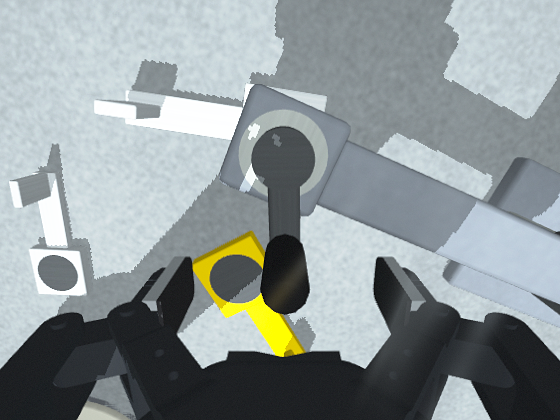

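View pics/s16.png

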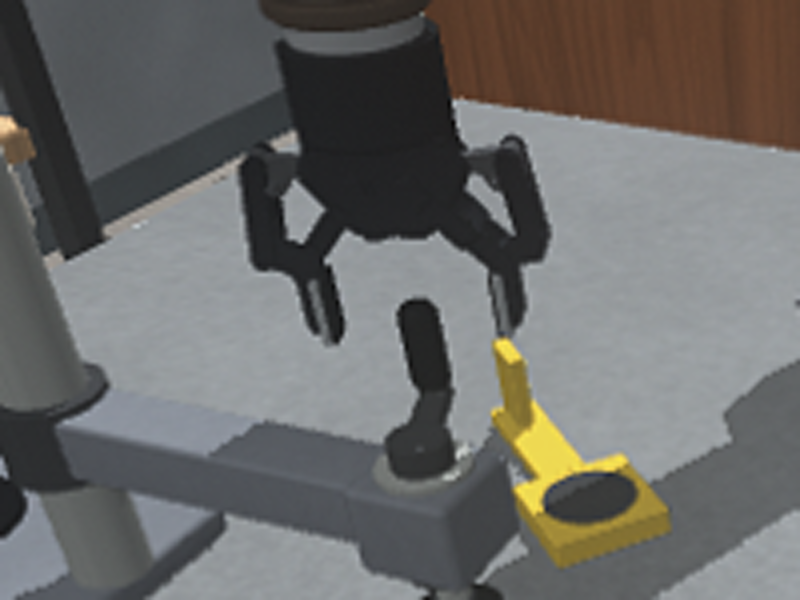

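Now the pads straddle the handle, with the tips at about mid-height. Closing.

apply_moves:
  rows:
    - {"slide":[0,0.001,-0.002],"turn":[0,0,0],"hand":-1}
    - {"slide":[0,0,0],"turn":[0,0,0],"hand":-1}
    - {"slide":[0,0,0],"turn":[0,0,0],"hand":-1}
    - {"slide":[0,0,0],"turn":[0,0,0],"hand":-1}
    - {"slide":[0,0,0],"turn":[0,0,0],"hand":-1}
    - {"slide":[0,0,0],"turn":[0,0,0],"hand":-1}
    - {"slide":[0,0,0],"turn":[0,0,0],"hand":-1}
    - {"slide":[0,0,0],"turn":[0,0,0],"hand":-1}
  force: 60

```text
t: 18.25
ee_pos: [0.5171, -0.09, 0.1596]
tool_rot: [-1.387, 0.868, -0.874]
force: [-0.2, 0.4, 0.7]
width: 0.0198
```

```bash
python3 - <<'E'
from h import *
s,w,M=wcam('pics/w17.png'); plan([.5155,-.0885,.157],-65,1); print(np.round(s['joint_pos'],2))
E
```

```text
t 18.25 p [ 0.5171 -0.09    0.1596] rv [-1.387  0.868 -0.874] F [-0.2   0.39  0.66] T [ 0.06  0.09 -0.03] w 0.0198
dyaw -0.82 dist/row 3.4 turn/row 0.82
tilt vec tool(deg) [-0.22  0.    0.13]
[-0.002, 0.0026, -0.0008]
[ 0.79  0.4  -0.82  1.9   0.35  0.99 -1.31]
```

View pics/w17.png

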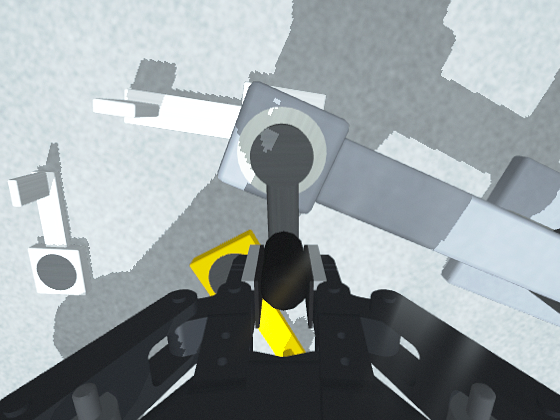

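```bash
cat >> h.py <<'E'
C=np.array([.5605,-.067])
def crank(steps, C=C, r=.05):
    s=st(); p=np.array(s['ee_pos'])[:2]; M=R.from_rotvec(s['tool_rot']).as_matrix()
    v=p-C; th=np.arctan2(v[1],v[0]); F=np.array(s['force']); tang=np.array([np.sin(th),-np.cos(th)])  # clockwise dir
    print('theta',round(np.degrees(th),1),'r',round(np.hypot(*v),4),'Ftan',round(-F[:2]@tang,2),'Frad',round(F[:2]@v/np.hypot(*v),2),'j',np.round(s['joint_pos'],2))
    print('tilt',np.round(np.degrees(np.cross([0,1,0],M.T@[0,0,-1])),2),'yaw',round(np.degrees(np.arctan2(M[1,0],M[0,0])),1))
    for d in steps:
        t2=th-np.radians(d); D=r*np.array([np.cos(t2)-np.cos(th),np.sin(t2)-np.sin(th),0]); print(d,np.round(M.T@D*1000,1).tolist()); th=t2
E
python3 -c "
from h import *
crank([8]+[15]*7)"
```

```text
t 18.3 p [ 0.5171 -0.0899  0.1596] rv [-1.387  0.868 -0.874] F [-1.15 -0.21  1.07] T [ 0.02  0.08 -0.03] w 0.0202
theta -152.2 r 0.0491 Ftan -0.35 Frad 1.11 j [ 0.79  0.4  -0.82  1.9   0.35  0.99 -1.31]
tilt [-0.22  0.    0.13] yaw -64.2
8 [-7.0, -0.0, 0.2]
15 [-12.7, -0.0, 3.0]
15 [-11.5, -0.0, 6.2]
15 [-9.5, 0.0, 9.0]
15 [-6.8, 0.0, 11.1]
15 [-3.7, 0.0, 12.5]
15 [-0.3, 0.0, 13.0]
15 [3.0, 0.1, 12.7]
```

apply_moves:
  rows:
    - {"slide":[-0.007,0,0],"turn":[0,0,0],"hand":-1}
    - {"slide":[-0.0125,0,0.003],"turn":[0,0,0],"hand":-1}
    - {"slide":[-0.0115,0,0.006],"turn":[0,0,0],"hand":-1}
    - {"slide":[-0.0095,0,0.009],"turn":[0,0,0],"hand":-1}
    - {"slide":[-0.007,0,0.011],"turn":[0,0,0],"hand":-1}
    - {"slide":[-0.004,0,0.0125],"turn":[0,0,0],"hand":-1}
    - {"slide":[0,0,0.013],"turn":[0,0,0],"hand":-1}
    - {"slide":[0.002,0,0.008],"turn":[0,0,0],"hand":-1}

```text
t: 19.1
ee_pos: [0.5537, -0.0179, 0.1595]
tool_rot: [-1.393, 0.865, -0.883]
force: [-1.1, -5.4, 2.4]
width: 0.0202
```

```bash
python3 -c "
from h import *
crank([10]+[15]*7)"
```

```text
t 19.1 p [ 0.5537 -0.0179  0.1595] rv [-1.393  0.865 -0.883] F [-1.07 -5.42  2.44] T [-0.91  0.21 -0.06] w 0.0202
theta 97.9 r 0.0496 Ftan 1.81 Frad -5.22 j [ 0.62  0.45 -0.81  1.83  0.4   1.02 -1.48]
tilt [-0.11  0.    0.67] yaw -64.4
10 [3.4, 0.1, 8.0]
15 [7.5, 0.1, 10.7]
15 [10.0, 0.1, 8.3]
15 [11.9, 0.1, 5.5]
15 [12.9, 0.2, 2.2]
15 [13.0, 0.2, -1.2]
15 [12.2, 0.1, -4.5]
15 [10.7, 0.1, -7.5]
```

apply_moves:
  rows:
    - {"slide":[0.0035,0,0.008],"turn":[0,0,0.1],"hand":-1}
    - {"slide":[0.0075,0,0.0105],"turn":[0,0,0.1],"hand":-1}
    - {"slide":[0.01,0,0.0085],"turn":[0,0,0.1],"hand":-1}
    - {"slide":[0.012,0,0.0055],"turn":[0,0,0.1],"hand":-1}
    - {"slide":[0.013,0,0.002],"turn":[0,0,0],"hand":-1}
    - {"slide":[0.013,0,-0.001],"turn":[0,0,0],"hand":-1}
    - {"slide":[0.012,0,-0.0045],"turn":[0,0,0],"hand":-1}
    - {"slide":[0.008,0,-0.0055],"turn":[0,0,0],"hand":-1}

```text
t: 19.9
ee_pos: [0.6108, -0.075, 0.1596]
tool_rot: [-1.39, 0.871, -0.865]
force: [-0.6, 0.8, 0.2]
width: 0.02
```

```bash
python3 -c "
from h import *
crank([10]+[15]*7)"
```

```text
t 19.9 p [ 0.6108 -0.075   0.1596] rv [-1.39   0.871 -0.865] F [-0.64  0.78  0.2 ] T [ 0.31 -0.01 -0.02] w 0.02
theta -9.0 r 0.051 Ftan 0.67 Frad -0.75 j [ 0.64  0.56 -0.77  1.67  0.43  1.09 -1.38]
tilt [ 0.09  0.   -0.19] yaw -64.0
10 [6.7, -0.0, -5.6]
15 [7.9, -0.0, -10.4]
15 [5.0, 0.0, -12.1]
15 [1.7, 0.0, -12.9]
15 [-1.7, 0.0, -12.9]
15 [-5.0, 0.0, -12.1]
15 [-8.0, 0.0, -10.4]
15 [-10.4, 0.0, -7.9]
```

apply_moves:
  rows:
    - {"slide":[0.0065,0,-0.0055],"turn":[0,0,0],"hand":-1}
    - {"slide":[0.008,0,-0.0105],"turn":[0,0,0],"hand":-1}
    - {"slide":[0.005,0,-0.012],"turn":[0,0,0],"hand":-1}
    - {"slide":[0.0015,0,-0.013],"turn":[0,0,0],"hand":-1}
    - {"slide":[-0.0015,0,-0.013],"turn":[0,0,0],"hand":-1}
    - {"slide":[-0.005,0,-0.012],"turn":[0,0,0],"hand":-1}
    - {"slide":[-0.008,0,-0.0105],"turn":[0,0,0],"hand":-1}
    - {"slide":[-0.007,0,-0.0055],"turn":[0,0,0],"hand":-1}

```text
t: 20.7
ee_pos: [0.5332, -0.1083, 0.1597]
tool_rot: [-1.378, 0.866, -0.864]
force: [5.7, 5.6, -5.8]
width: 0.02
```

```bash
python3 - <<'E'
from h import *
crank([8]+[12]*7)
S=arm.camera('scene'); cv2.imwrite('pics/s20.png',cv2.resize(S['img'][170:270,130:260],None,fx=6,fy=6,interpolation=2))
E
```

```text
t 20.7 p [ 0.5332 -0.1083  0.1597] rv [-1.378  0.866 -0.864] F [ 5.7   5.59 -5.79] T [ 0.93 -1.26  0.  ] w 0.02
theta -123.4 r 0.0495 Ftan 1.68 Frad -7.81 j [ 0.81  0.44 -0.82  1.85  0.36  1.   -1.27]
tilt [-0.58  0.   -0.47] yaw -63.8
8 [-6.2, 0.0, -3.1]
12 [-10.0, 0.1, -3.0]
12 [-10.4, 0.1, -0.8]
12 [-10.4, 0.1, 1.4]
12 [-9.8, 0.1, 3.5]
12 [-8.9, 0.1, 5.5]
12 [-7.6, 0.1, 7.2]
12 [-5.9, 0.1, 8.6]
```

View pics/s20.png

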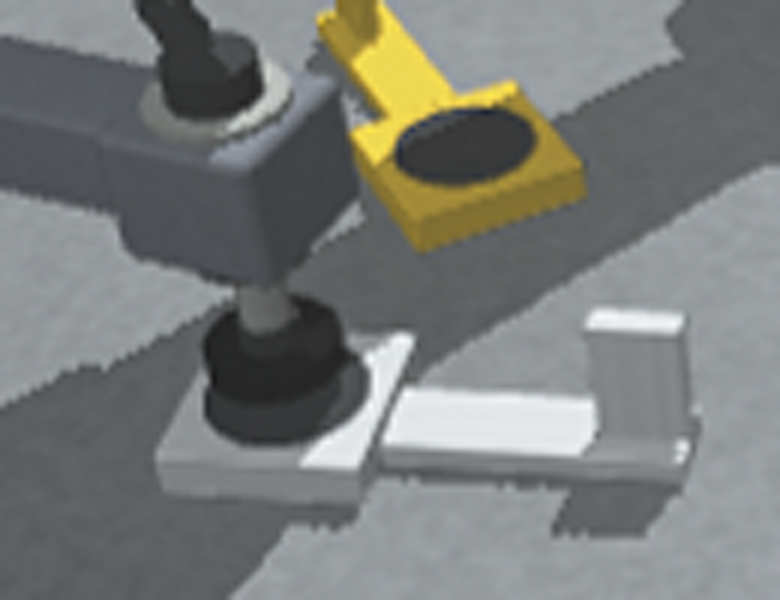

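apply_moves:
  rows:
    - {"slide":[-0.006,0,-0.003],"turn":[-0.1,0,-0.1],"hand":-1}
    - {"slide":[-0.01,0,-0.003],"turn":[-0.1,0,-0.1],"hand":-1}
    - {"slide":[-0.0105,0,-0.001],"turn":[-0.1,0,-0.1],"hand":-1}
    - {"slide":[-0.0105,0,0.0015],"turn":[-0.1,0,0],"hand":-1}
    - {"slide":[-0.01,0,0.0035],"turn":[0,0,0],"hand":-1}
    - {"slide":[-0.009,0,0.0055],"turn":[0,0,0],"hand":-1}
    - {"slide":[-0.0075,0,0.007],"turn":[0,0,0],"hand":-1}
    - {"slide":[-0.004,0,0.006],"turn":[0,0,0],"hand":-1}

```text
t: 21.55
ee_pos: [0.5171, -0.0455, 0.1595]
tool_rot: [-1.386, 0.856, -0.883]
force: [-2.1, -0.1, 3.5]
width: 0.0198
```

```bash
python3 - <<'E'
from h import *
crank([6]*8)
S=arm.camera('scene'); cv2.imwrite('pics/s21.png',cv2.resize(S['img'][170:270,130:260],None,fx=6,fy=6,interpolation=2))
E
```

```text
t 21.55 p [ 0.5171 -0.0455  0.1595] rv [-1.386  0.856 -0.883] F [-2.14 -0.12  3.47] T [ 0.08  0.71 -0.04] w 0.0198
theta 153.6 r 0.0484 Ftan 1.06 Frad 1.86 j [ 0.73  0.39 -0.84  1.92  0.36  0.97 -1.4 ]
tilt [-0.71  0.    0.7 ] yaw -64.1
6 [-3.0, 0.0, 4.3]
6 [-2.5, 0.0, 4.6]
6 [-2.0, 0.0, 4.8]
6 [-1.5, 0.0, 5.0]
6 [-1.0, 0.1, 5.1]
6 [-0.4, 0.1, 5.2]
6 [0.1, 0.1, 5.2]
6 [0.7, 0.1, 5.2]
```

View pics/s21.png

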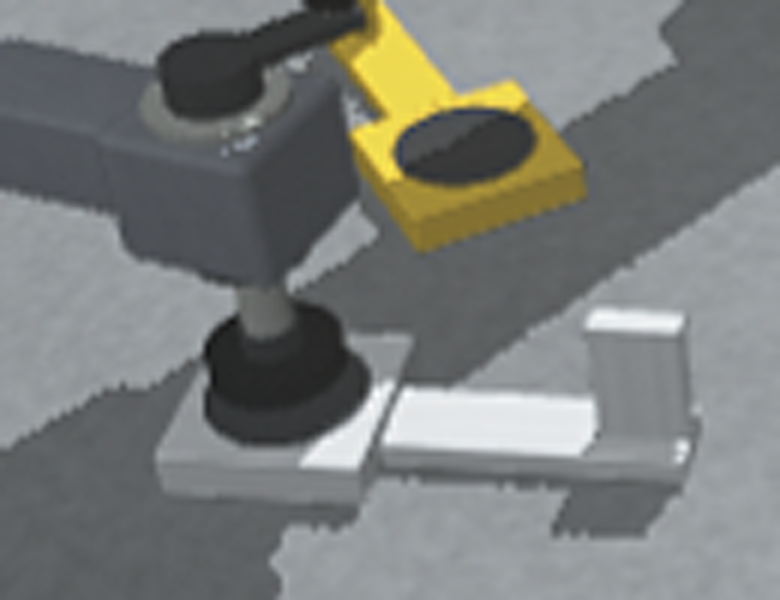

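apply_moves:
  rows:
    - {"slide":[-0.003,0,0.0045],"turn":[-0.1,0,0.1],"hand":-1}
    - {"slide":[-0.0025,0,0.0045],"turn":[-0.1,0,0.1],"hand":-1}
    - {"slide":[-0.002,0,0.005],"turn":[-0.1,0,0.1],"hand":-1}
    - {"slide":[-0.0015,0,0.005],"turn":[-0.1,0,0.1],"hand":-1}
    - {"slide":[-0.001,0,0.005],"turn":[-0.1,0,0.1],"hand":-1}
    - {"slide":[-0.0005,0,0.005],"turn":[0,0,0],"hand":-1}
    - {"slide":[0,0,0.005],"turn":[0,0,0],"hand":-1}
    - {"slide":[0.0005,0,0.005],"turn":[0,0,0],"hand":-1}

```text
t: 22.4
ee_pos: [0.5507, -0.0184, 0.1596]
tool_rot: [-1.391, 0.867, -0.873]
force: [-0.1, -2.4, 1.2]
width: 0.0201
```

```bash
python3 - <<'E'
from h import *
crank([6]*8)
E
```

```text
t 22.4 p [ 0.5507 -0.0184  0.1596] rv [-1.391  0.867 -0.873] F [-0.06 -2.42  1.17] T [-0.64  0.16 -0.02] w 0.0201
theta 101.4 r 0.0496 Ftan 0.53 Frad -2.36 j [ 0.63  0.46 -0.82  1.83  0.39  1.02 -1.47]
tilt [-0.08  0.    0.22] yaw -64.1
6 [1.6, 0.0, 5.0]
6 [2.1, 0.0, 4.8]
6 [2.6, 0.0, 4.6]
6 [3.0, 0.0, 4.3]
6 [3.5, 0.0, 3.9]
6 [3.9, 0.0, 3.5]
6 [4.2, 0.0, 3.1]
6 [4.5, 0.0, 2.7]
```

apply_moves:
  rows:
    - {"slide":[0.0015,0,0.005],"turn":[0,0,0],"hand":-1}
    - {"slide":[0.002,0,0.005],"turn":[0,0,0],"hand":-1}
    - {"slide":[0.0025,0,0.0045],"turn":[0,0,0],"hand":-1}
    - {"slide":[0.003,0,0.0045],"turn":[0,0,0],"hand":-1}
    - {"slide":[0.0035,0,0.004],"turn":[0,0,0],"hand":-1}
    - {"slide":[0.004,0,0.0035],"turn":[0,0,0],"hand":-1}
    - {"slide":[0.0042,0,0.003],"turn":[0,0,0],"hand":-1}
    - {"slide":[0.0045,0,0.0027],"turn":[0,0,0],"hand":-1}

```text
t: 23.2
ee_pos: [0.5928, -0.0281, 0.1595]
tool_rot: [-1.393, 0.87, -0.872]
force: [-4.2, -3.3, 4.1]
width: 0.0198
```

```bash
python3 - <<'E'
from h import *
crank([6]*8)
E
```

```text
t 23.2 p [ 0.5928 -0.0281  0.1595] rv [-1.393  0.87  -0.872] F [-4.23 -3.33  4.12] T [-0.48  0.82 -0.06] w 0.0198
theta 50.3 r 0.0506 Ftan 1.12 Frad -5.26 j [ 0.59  0.53 -0.79  1.73  0.43  1.07 -1.47]
tilt [ 0.12 -0.    0.19] yaw -64.1
6 [4.9, 0.0, 1.9]
6 [5.0, 0.0, 1.4]
6 [5.2, 0.0, 0.9]
6 [5.2, 0.0, 0.3]
6 [5.2, 0.0, -0.2]
6 [5.2, 0.0, -0.8]
6 [5.1, 0.0, -1.3]
6 [4.9, 0.0, -1.8]
```

apply_moves:
  rows:
    - {"slide":[0.005,0,0.0015],"turn":[0,0,0],"hand":-1}
    - {"slide":[0.005,0,0.001],"turn":[0,0,0],"hand":-1}
    - {"slide":[0.005,0,0.0005],"turn":[0,0,0],"hand":-1}
    - {"slide":[0.005,0,0],"turn":[0,0,0],"hand":-1}
    - {"slide":[0.005,0,-0.0005],"turn":[0,0,0],"hand":-1}
    - {"slide":[0.005,0,-0.001],"turn":[0,0,0],"hand":-1}
    - {"slide":[0.005,0,-0.0015],"turn":[0,0,0],"hand":-1}
    - {"slide":[0.005,0,-0.002],"turn":[0,0,0],"hand":-1}

```text
t: 24.0
ee_pos: [0.6115, -0.0635, 0.1597]
tool_rot: [-1.387, 0.867, -0.869]
force: [-0.0, 2.1, 1.2]
width: 0.0201
```

```bash
python3 - <<'E'
from h import *
crank([6]*8)
S=arm.camera('scene'); cv2.imwrite('pics/s22.png',cv2.resize(S['img'][170:270,130:260],None,fx=6,fy=6,interpolation=2))
E
```

```text
t 24.0 p [ 0.6115 -0.0635  0.1597] rv [-1.387  0.867 -0.869] F [-0.04  2.13  1.15] T [0.24 0.2  0.01] w 0.0201
theta 3.9 r 0.0512 Ftan 2.13 Frad 0.11 j [ 0.63  0.56 -0.78  1.68  0.44  1.08 -1.4 ]
tilt [-0.19  0.   -0.04] yaw -63.9
6 [4.7, -0.0, -2.2]
6 [4.5, -0.0, -2.7]
6 [4.2, -0.0, -3.2]
6 [3.8, -0.0, -3.6]
6 [3.4, -0.0, -4.0]
6 [3.0, -0.0, -4.3]
6 [2.5, -0.0, -4.6]
6 [2.0, -0.0, -4.8]
```

View pics/s22.png

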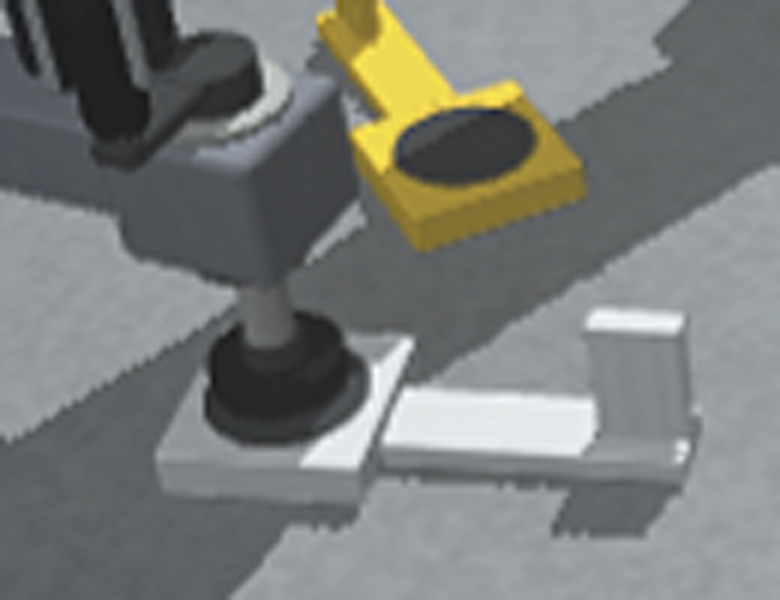

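apply_moves:
  rows:
    - {"slide":[0.0045,0,-0.002],"turn":[0,0,0],"hand":-1}
    - {"slide":[0.0045,0,-0.0025],"turn":[0,0,0],"hand":-1}
    - {"slide":[0.004,0,-0.003],"turn":[0,0,0],"hand":-1}
    - {"slide":[0.0038,0,-0.0035],"turn":[0,0,0],"hand":-1}
    - {"slide":[0.0034,0,-0.004],"turn":[0,0,0],"hand":-1}
    - {"slide":[0.003,0,-0.0043],"turn":[0,0,0],"hand":-1}
    - {"slide":[0.0025,0,-0.0046],"turn":[0,0,0],"hand":-1}
    - {"slide":[0.002,0,-0.0048],"turn":[0,0,0],"hand":-1}

```text
t: 24.85
ee_pos: [0.5964, -0.1033, 0.1596]
tool_rot: [-1.387, 0.867, -0.867]
force: [-1.6, 3.8, 2.2]
width: 0.0199
```

```bash
python3 - <<'E'
from h import *
crank([6]*8)
E
```

```text
t 24.85 p [ 0.5964 -0.1033  0.1596] rv [-1.387  0.867 -0.867] F [-1.63  3.84  2.25] T [ 0.67  0.25 -0.02] w 0.0199
theta -45.3 r 0.051 Ftan 1.54 Frad -3.88 j [ 0.71  0.55 -0.78  1.7   0.43  1.07 -1.33]
tilt [-0.19  0.   -0.14] yaw -63.9
6 [1.4, -0.0, -5.0]
6 [0.9, -0.0, -5.2]
6 [0.3, -0.0, -5.2]
6 [-0.2, -0.0, -5.2]
6 [-0.8, -0.0, -5.2]
6 [-1.3, -0.0, -5.1]
6 [-1.8, -0.0, -4.9]
6 [-2.3, -0.0, -4.7]
```

apply_moves:
  rows:
    - {"slide":[0.0014,0,-0.005],"turn":[0,0,0],"hand":-1}
    - {"slide":[0.0009,0,-0.005],"turn":[0,0,0],"hand":-1}
    - {"slide":[0.0003,0,-0.005],"turn":[0,0,0],"hand":-1}
    - {"slide":[-0.0002,0,-0.005],"turn":[0,0,0],"hand":-1}
    - {"slide":[-0.0008,0,-0.005],"turn":[0,0,0],"hand":-1}
    - {"slide":[-0.0013,0,-0.005],"turn":[0,0,0],"hand":-1}
    - {"slide":[-0.0018,0,-0.0045],"turn":[0,0,0],"hand":-1}
    - {"slide":[-0.0015,0,-0.003],"turn":[0,0,0],"hand":-1}

```text
t: 25.65
ee_pos: [0.5597, -0.1172, 0.1596]
tool_rot: [-1.384, 0.864, -0.868]
force: [1.0, 3.2, -0.3]
width: 0.0199
```

```bash
python3 - <<'E'
from h import *
crank([4]*8)
S=arm.camera('scene'); cv2.imwrite('pics/s23.png',cv2.resize(S['img'][170:270,130:260],None,fx=6,fy=6,interpolation=2))
E
```

```text
t 25.65 p [ 0.5597 -0.1172  0.1596] rv [-1.384  0.864 -0.868] F [ 0.97  3.24 -0.32] T [ 0.7  -0.29 -0.  ] w 0.0199
theta -90.9 r 0.0502 Ftan 0.92 Frad -3.26 j [ 0.78  0.49 -0.8   1.79  0.4   1.03 -1.29]
tilt [-0.41  0.   -0.13] yaw -63.9
4 [-1.7, -0.0, -3.1]
4 [-1.9, -0.0, -2.9]
4 [-2.1, -0.0, -2.8]
4 [-2.3, -0.0, -2.6]
4 [-2.5, -0.0, -2.5]
4 [-2.6, -0.0, -2.3]
4 [-2.8, -0.0, -2.1]
4 [-2.9, -0.0, -1.9]
```

View pics/s23.png

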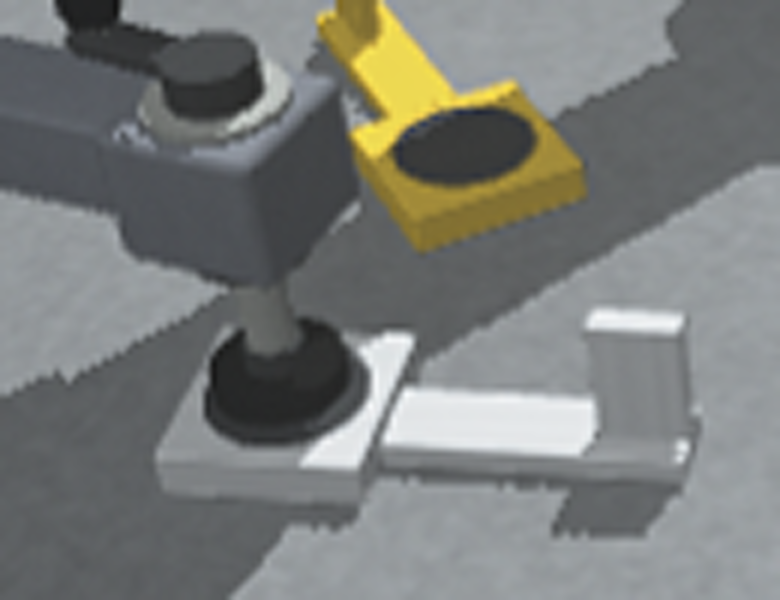

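apply_moves:
  rows:
    - {"slide":[-0.0022,0,-0.004],"turn":[-0.1,0,0],"hand":-1}
    - {"slide":[-0.0025,0,-0.0038],"turn":[-0.1,0,0],"hand":-1}
    - {"slide":[-0.0028,0,-0.0035],"turn":[-0.1,0,0],"hand":-1}
    - {"slide":[-0.003,0,-0.0033],"turn":[0,0,0],"hand":-1}
    - {"slide":[-0.0033,0,-0.003],"turn":[0,0,0],"hand":-1}
    - {"slide":[-0.0035,0,-0.0027],"turn":[0,0,0],"hand":-1}
    - {"slide":[-0.0037,0,-0.0024],"turn":[0,0,0],"hand":-1}
    - {"slide":[-0.0038,0,-0.002],"turn":[0,0,0],"hand":-1}

```text
t: 26.5
ee_pos: [0.5299, -0.1057, 0.1597]
tool_rot: [-1.382, 0.858, -0.873]
force: [6.7, 0.7, -6.5]
width: 0.0199
```

```bash
python3 - <<'E'
from h import *
crank([5]*8)
E
```

```text
t 26.5 p [ 0.5299 -0.1057  0.1597] rv [-1.382  0.858 -0.873] F [ 6.66  0.68 -6.46] T [ 0.24 -1.46  0.04] w 0.0199
theta -128.3 r 0.0493 Ftan 4.81 Frad -4.67 j [ 0.81  0.43 -0.83  1.87  0.37  0.99 -1.29]
tilt [-0.74  0.    0.18] yaw -63.8
5 [-4.0, -0.0, -1.7]
5 [-4.1, -0.0, -1.3]
5 [-4.3, -0.0, -1.0]
5 [-4.3, -0.0, -0.6]
5 [-4.4, -0.0, -0.2]
5 [-4.4, -0.0, 0.2]
5 [-4.3, -0.0, 0.5]
5 [-4.3, -0.0, 0.9]
```

apply_moves:
  rows:
    - {"slide":[-0.0022,0,-0.001],"turn":[-0.1,0,0],"hand":-1}
    - {"slide":[-0.0022,0,-0.0008],"turn":[-0.1,0,0],"hand":-1}
    - {"slide":[-0.0022,0,-0.0007],"turn":[-0.1,0,0],"hand":-1}
    - {"slide":[-0.0023,0,-0.0006],"turn":[-0.1,0,0],"hand":-1}
    - {"slide":[-0.0023,0,-0.0005],"turn":[0,0,0],"hand":-1}
    - {"slide":[-0.0023,0,-0.0003],"turn":[0,0,0],"hand":-1}
    - {"slide":[-0.0023,0,-0.0002],"turn":[0,0,0],"hand":-1}
    - {"slide":[-0.0023,0,0],"turn":[0,0,0],"hand":-1}

```text
t: 27.3
ee_pos: [0.5276, -0.1034, 0.1597]
tool_rot: [-1.382, 0.847, -0.898]
force: [7.2, -2.1, -4.8]
width: 0.0197
```

```bash
python3 - <<'E'
from h import *
crank([3]*8)
S=arm.camera('scene'); cv2.imwrite('pics/s24.png',cv2.resize(S['img'][170:270,130:260],None,fx=6,fy=6,interpolation=2))
E
```

```text
t 27.3 p [ 0.5276 -0.1034  0.1597] rv [-1.382  0.847 -0.898] F [ 7.15 -2.11 -4.8 ] T [ 0.06 -1.04  0.04] w 0.0197
theta -132.1 r 0.0491 Ftan 6.72 Frad -3.23 j [ 0.81  0.41 -0.83  1.89  0.38  0.97 -1.31]
tilt [-1.26  0.    1.32] yaw -64.4
3 [-2.4, -0.1, -0.9]
3 [-2.5, -0.1, -0.8]
3 [-2.5, -0.1, -0.7]
3 [-2.6, -0.1, -0.5]
3 [-2.6, -0.1, -0.4]
3 [-2.6, -0.1, -0.3]
3 [-2.6, -0.1, -0.1]
3 [-2.6, -0.1, 0.0]
```

View pics/s24.png

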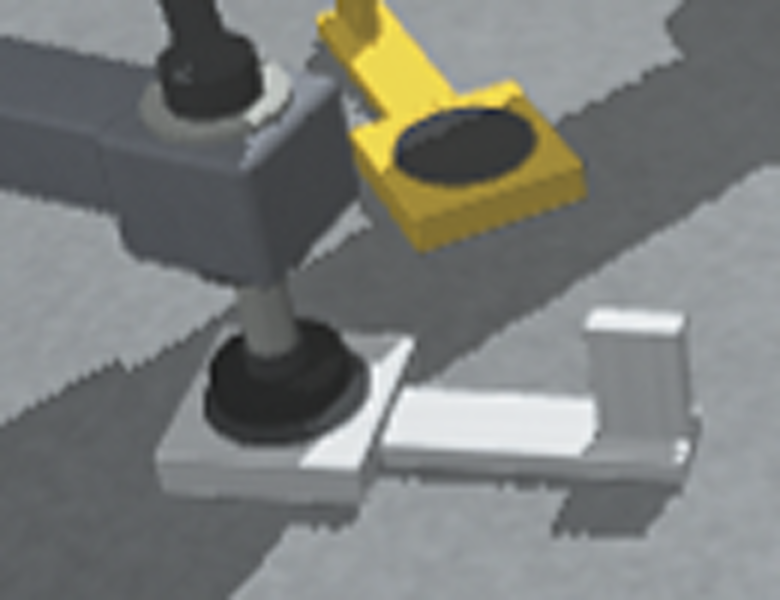

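apply_moves:
  rows:
    - {"slide":[-0.005,0,-0.002],"turn":[-0.3,0,0.3],"hand":-1}
    - {"slide":[-0.0055,0,-0.0018],"turn":[-0.3,0,0.3],"hand":-1}
    - {"slide":[-0.0055,0,-0.0015],"turn":[-0.3,0,0.3],"hand":-1}
    - {"slide":[-0.0055,0,-0.0012],"turn":[-0.3,0,0.3],"hand":-1}
    - {"slide":[-0.0055,0,-0.0009],"turn":[-0.3,0,0.3],"hand":-1}
    - {"slide":[-0.0055,0,-0.0006],"turn":[-0.3,0,0.3],"hand":-1}
    - {"slide":[-0.0055,0,-0.0003],"turn":[-0.3,0,0.3],"hand":-1}
    - {"slide":[-0.0055,0,0],"turn":[-0.3,0,0.3],"hand":-1}

```text
t: 28.15
ee_pos: [0.517, -0.0902, 0.1598]
tool_rot: [-1.388, 0.877, -0.898]
force: [8.4, -6.0, -7.9]
width: 0.0195
```

```bash
python3 - <<'E'
from h import *
crank([3]*8)
E
```

```text
t 28.15 p [ 0.517  -0.0902  0.1598] rv [-1.388  0.877 -0.898] F [ 8.36 -6.03 -7.91] T [-1.15 -1.81 -0.01] w 0.0195
theta -151.9 r 0.0493 Ftan 9.26 Frad -4.54 j [ 0.79  0.4  -0.83  1.9   0.37  0.98 -1.34]
tilt [-0.16  0.    0.79] yaw -65.4
3 [-2.6, -0.0, -0.1]
3 [-2.6, -0.0, 0.0]
3 [-2.6, -0.0, 0.2]
3 [-2.6, -0.0, 0.3]
3 [-2.6, -0.0, 0.5]
3 [-2.5, -0.0, 0.6]
3 [-2.5, -0.0, 0.7]
3 [-2.5, -0.0, 0.9]
```

apply_moves:
  rows:
    - {"slide":[-0.006,0,0],"turn":[-0.2,0,0.2],"hand":-1}
    - {"slide":[-0.006,0,0.0002],"turn":[-0.2,0,0.2],"hand":-1}
    - {"slide":[-0.006,0,0.0004],"turn":[-0.2,0,0.2],"hand":-1}
    - {"slide":[-0.006,0,0.0006],"turn":[-0.2,0,0.2],"hand":-1}
    - {"slide":[-0.006,0,0.0009],"turn":[-0.2,0,0.2],"hand":-1}
    - {"slide":[-0.006,0,0.0012],"turn":[-0.2,0,0.2],"hand":-1}
    - {"slide":[-0.005,0,0.0012],"turn":[-0.2,0,0.2],"hand":-1}
    - {"slide":[-0.004,0,0.001],"turn":[0,0,0],"hand":-1}

```text
t: 28.95
ee_pos: [0.5146, -0.0863, 0.1598]
tool_rot: [-1.404, 0.9, -0.933]
force: [4.2, -3.8, -3.4]
width: 0.0199
```

```bash
python3 - <<'E'
from h import *
crank([3]*8)
E
```

```text
t 28.95 p [ 0.5146 -0.0863  0.1598] rv [-1.404  0.9   -0.933] F [ 4.21 -3.79 -3.42] T [-0.22 -0.88  0.02] w 0.0199
theta -157.1 r 0.0498 Ftan 5.13 Frad -2.41 j [ 0.75  0.39 -0.81  1.91  0.38  1.   -1.41]
tilt [ 0.9  -0.    1.98] yaw -67.2
3 [-2.6, -0.1, 0.1]
3 [-2.6, -0.1, 0.2]
3 [-2.6, -0.1, 0.3]
3 [-2.6, -0.1, 0.5]
3 [-2.5, -0.1, 0.6]
3 [-2.5, -0.1, 0.7]
3 [-2.5, -0.1, 0.9]
3 [-2.4, -0.1, 1.0]
```

apply_moves:
  rows:
    - {"slide":[-0.005,0,0],"turn":[0.4,-0.5,0.8],"hand":-1}
    - {"slide":[-0.006,0,0.0002],"turn":[0.4,-0.5,0.8],"hand":-1}
    - {"slide":[-0.007,0,0.0003],"turn":[0.4,-0.5,0.8],"hand":-1}
    - {"slide":[-0.007,0,0.0005],"turn":[0.2,-0.5,0.6],"hand":-1}
    - {"slide":[-0.007,0,0.0007],"turn":[0.2,-0.3,0.6],"hand":-1}
    - {"slide":[-0.007,0,0.001],"turn":[0.2,-0.3,0.6],"hand":-1}
    - {"slide":[-0.007,0,0.001],"turn":[0.2,0,0.6],"hand":-1}
    - {"slide":[-0.007,0,0.001],"turn":[0.2,0,0.6],"hand":-1}

```text
t: 29.75
ee_pos: [0.5143, -0.0795, 0.1598]
tool_rot: [-1.339, 0.881, -0.907]
force: [9.8, -8.9, -10.7]
width: 0.0199
```

```bash
python3 - <<'E'
from h import *
crank([3]*8)
E
```

```text
t 29.75 p [ 0.5143 -0.0795  0.1598] rv [-1.339  0.881 -0.907] F [  9.77  -8.87 -10.73] T [-2.42 -1.94 -0.13] w 0.0199
theta -164.9 r 0.0479 Ftan 11.11 Frad -7.12 j [ 0.83  0.38 -0.85  1.93  0.32  0.94 -1.33]
tilt [-2.29  0.   -0.41] yaw -66.3
3 [-2.6, 0.0, 0.5]
3 [-2.5, 0.0, 0.6]
3 [-2.5, 0.0, 0.7]
3 [-2.5, 0.1, 0.9]
3 [-2.4, 0.1, 1.0]
3 [-2.4, 0.1, 1.1]
3 [-2.3, 0.1, 1.2]
3 [-2.2, 0.1, 1.4]
```

The tangential load is 11.1 N, which means about 50 N on the plate, and the angle turned since contact agrees (47–59 N). Now I relax and let go.

apply_moves:
  rows:
    - {"slide":[0,0,0],"turn":[0,0,0],"hand":-1}
    - {"slide":[0,0,0],"turn":[0,0,0],"hand":-1}
    - {"slide":[0,0,0],"turn":[0,0,0],"hand":-0.5}
    - {"slide":[0,0,0],"turn":[0,0,0],"hand":-0.2}
    - {"slide":[0,0,0],"turn":[0,0,0],"hand":0.3}
    - {"slide":[0,0,0],"turn":[0,0,0],"hand":1}
    - {"slide":[0,0,0],"turn":[0,0,0],"hand":1}
    - {"slide":[0,0,0],"turn":[0,0,0],"hand":1}

```text
t: 30.55
ee_pos: [0.5118, -0.085, 0.1589]
tool_rot: [-1.342, 0.886, -0.913]
force: [0.0, -0.3, -0.1]
width: 0.0854
```

```bash
python3 - <<'E'
from h import *
s,w,M=wcam('pics/w30.png'); plan([.5143,-.0795,.26],None,6)
S=arm.camera('scene'); cv2.imwrite('pics/s30.png',cv2.resize(S['img'][90:270,80:290],None,fx=3.3,fy=3.3,interpolation=2))
E
```

```text
t 30.55 p [ 0.5118 -0.085   0.1589] rv [-1.342  0.886 -0.913] F [ 0.02 -0.25 -0.11] T [0.01 0.06 0.01] w 0.0854
dyaw 0.0 dist/row 16.9 turn/row -0.0
tilt vec tool(deg) [-2.04  0.   -0.23]
[-0.0007, -0.0169, 0.0007]
[-0.0007, -0.0169, 0.0007]
[-0.0007, -0.0169, 0.0007]
[-0.0007, -0.0169, 0.0007]
[-0.0007, -0.0169, 0.0007]
[-0.0007, -0.0169, 0.0007]
```

View pics/w30.png

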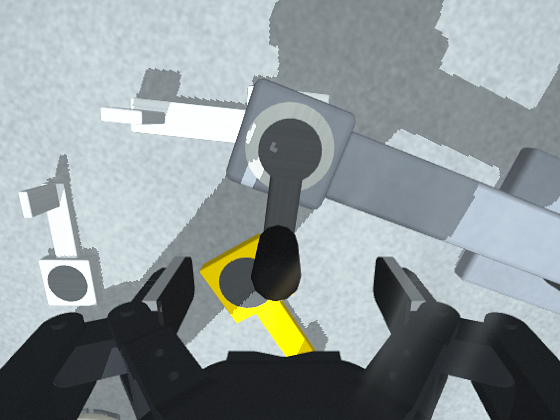

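View pics/s30.png

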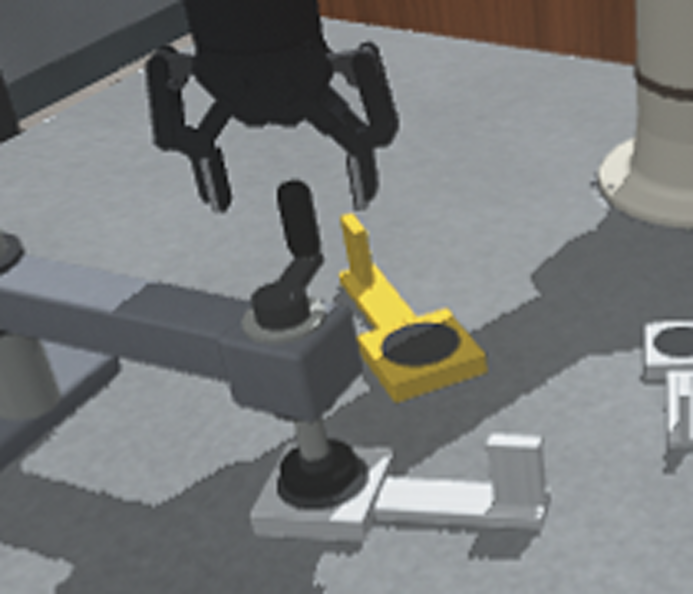

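The crank angle reads -165°, as it was left, so I'm retreating upwards.

apply_moves:
  rows:
    - {"slide":[0,-0.015,0],"turn":[0,0,0],"hand":1}
    - {"slide":[0,-0.02,0],"turn":[0,0,0],"hand":1}
    - {"slide":[0,-0.025,0],"turn":[0,0,0],"hand":1}
    - {"slide":[0,-0.03,0],"turn":[0,0,0],"hand":1}
    - {"slide":[0,-0.03,0],"turn":[0,0,0],"hand":1}
    - {"slide":[0,-0.02,0],"turn":[0,0,0],"hand":1}
    - {"slide":[0,0,0],"turn":[0,0,0],"hand":1}
    - {"slide":[0,0,0],"turn":[0,0,0],"hand":1}

```text
t: 31.45
ee_pos: [0.5076, -0.0854, 0.3106]
tool_rot: [-1.343, 0.881, -0.911]
force: [0.2, -0.3, -0.5]
width: 0.0854
```

```bash
python3 - <<'E'
from h import *
s,w,M=wcam('pics/w31.png')
S=arm.camera('scene'); cv2.imwrite('pics/s31.png',S['img'])
E
```

```text
t 31.45 p [ 0.5076 -0.0854  0.3106] rv [-1.343  0.881 -0.911] F [ 0.19 -0.34 -0.47] T [-0.02  0.06  0.05] w 0.0854
```

View pics/s31.png

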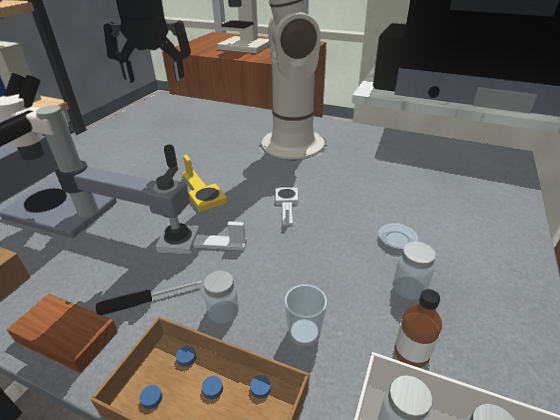

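View pics/w31.png

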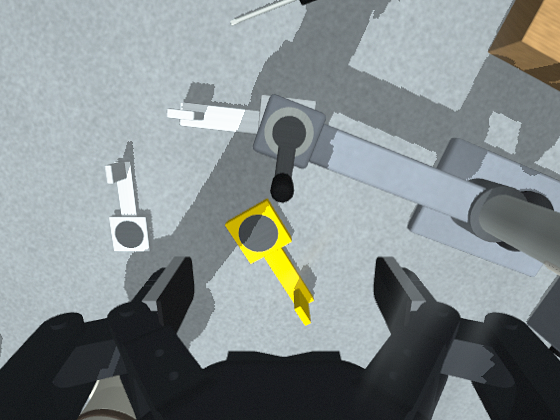

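```bash
python3 -c "
from rig import arm
print(arm.finish_job())"
```

```text
the job is handed in; nothing more can be done
None
```

I slid the larger silver foot plate along the bench by its tab until the pad sat under the leg. I then turned the crank about 733° clockwise, let go, backed off clear of the stand and handed the job in at about 31.5 s.

**Centring:** My estimates put the pad within about 2 to 5 mm of the leg axis (limit 12 mm). The wrist camera, before cranking, gave about 4 to 5 mm. The scene picture with the foot down gave about 2 mm.

**Load on the plate:** The push along the crank's path was about 1 to 2 N running free and 11.1 N at the end. That means about 50 N on the plate. The angle turned since contact gives 47 to 60 N. The foot force was never read directly.

**After letting go:** In the last pictures the crank is where I left it, the plate looks flat, and nothing else on the bench appears to have moved. I only compared the pictures by eye and did not re-measure the other items. The wrist force is about zero.

**What went wrong or disagreed:**
- **First grasp:** The first try at the handle closed on nothing. The real fingertips stand about 27 mm farther back than the reported TCP, which also made the tab grip shallow. I reached 27 mm deeper and the second grasp held.
- **Near the end:** The arm lagged under load and tilted about 2°. One force reading fell to 5.1 N while it was stalled, so I went by readings taken while turning.

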